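Check guide blocks with a plug gauge and sort out the rejects

TASK

Take the plug gauge from its stand and, before moving any block, try it in the bore of each of the three guide blocks on the steel plate, working from left to right as the robot sees them: push it down until its collar meets the block or the pin will go no further. Then put the gauge back upright in its stand and set every block that the gauge would not go fully into upright on the floor of the grey tray, leaving a block that the gauge passes standing on the plate. Do not disturb the jar, the pot or the white bar.

Things in the scene. Friction and masses are not known exactly. Their poses are not given: they have to be found in the camera images.
- gauge: steel plug gauge standing upright, pin down, in its stand. Origin at the pin's tip, z up along the gauge: pin 20 mm across from 0 to 46 mm (the nose tapers to 14 mm over the lowest 4 mm), collar 38 mm across from 46 to 52 mm, round knurled handle 24 mm across from 52 to 114 mm. Grip the handle. 0.18 kg.
- gauge_tip (a point): centre of the end of the gauge's pin, the same point as the gauge's origin.
- stand: grey plastic gauge stand, fixed: foot 68 x 68 x 5 mm, on it a 60 mm square block up to z = 52 mm with a vertical round hole 26 mm across in the middle. Origin at the centre of the underside, z up. In the stand the gauge's collar rests on the top at 52 mm, its tip at z = 6 mm.
- plate: dark flat steel plate, 76 x 264 x 8 mm (its x, y, z), fixed. Origin at the centre of the underside; y runs along the plate towards the left as the robot sees it. The three blocks start in a row along y, on its top, roughly at y = +86, 0 and -86 mm, with their lengths roughly along the row.
- tray: low grey open tray for rejects, fixed, outside 90 x 150 x 18 mm (its x, y, z), walls and floor 4 mm thick. Origin at the centre of the underside, z up, y along its length. Two blocks fit on the floor side by side, at y = +37 and -37 mm, their lengths along the tray's x.
- block_a: a guide block, aluminium, 40 x 66 x 50 mm (its x, y, z), loose, 0.3 kg; grasp across the 40. Origin at the centre of the underside, z up; a vertical bore runs through the middle. The 20 mm pin drops fully home, collar on the block's top, if the bore is 23 mm wide throughout; if it is 17 mm, or narrows to 17 mm below the mouth, the pin stops 25 mm or more short. Only the gauge tells which.
- block_b: a guide block, aluminium, 40 x 66 x 50 mm (its x, y, z), loose, 0.3 kg; grasp across the 40. Origin at the centre of the underside, z up; a vertical bore runs through the middle. The 20 mm pin drops fully home, collar on the block's top, if the bore is 23 mm wide throughout; if it is 17 mm, or narrows to 17 mm below the mouth, the pin stops 25 mm or more short. Only the gauge tells which.
- block_c: a guide block, aluminium, 40 x 66 x 50 mm (its x, y, z), loose, 0.3 kg; grasp across the 40. Origin at the centre of the underside, z up; a vertical bore runs through the middle. The 20 mm pin drops fully home, collar on the block's top, if the bore is 23 mm wide throughout; if it is 17 mm, or narrows to 17 mm below the mouth, the pin stops 25 mm or more short. Only the gauge tells which.
- gold_jar: squat jar with brass-coloured lid, 60 mm across, 69 mm high, origin at the centre of the underside. Bystander, loose, leave it alone.
- calibration_rod: white round bar lying down, 48 mm across, 100 mm long (along its y), origin at the centre of the underside. Bystander, loose, leave it alone.
- sample_pot: clear sample pot with a red lid, 66 mm across, 116 mm high, origin at the centre of the underside. Bystander, loose, leave it alone.
Mind the look-alikes: they are no part of the job. Leave any orange look-alike of the gauge alone.

How it is judged:
On the way, in this order (a step that is already met when the one before it is completed fails the run):
1. the gauge is tried in the left block, all three on the plate (x of block_a in the frame of plate between -0.06 and 0.06 m and y of block_a in the frame of plate between -0.14 and 0.14 m and x of block_b in the frame of plate between -0.06 and 0.06 m and y of block_b in the frame of plate between -0.14 and 0.14 m and x of block_c in the frame of plate between -0.06 and 0.06 m and y of block_c in the frame of plate between -0.14 and 0.14 m and ((y of block_a in the frame of plate above 0.045 m and x of gauge_tip in the frame of block_a between -0.006 and 0.006 m and y of gauge_tip in the frame of block_a between -0.006 and 0.006 m and z of gauge_tip in the frame of block_a below 0.012 m) or (y of block_b in the frame of plate above 0.045 m and x of gauge_tip in the frame of block_b between -0.006 and 0.006 m and y of gauge_tip in the frame of block_b between -0.006 and 0.006 m and z of gauge_tip in the frame of block_b below 0.041 m and contact force between gauge and block_b above 0.8 N) or (y of block_c in the frame of plate above 0.045 m and x of gauge_tip in the frame of block_c between -0.01 and 0.01 m and y of gauge_tip in the frame of block_c between -0.01 and 0.01 m and z of gauge_tip in the frame of block_c below 0.054 m and contact force between gauge and block_c above 0.8 N))), for 0.1 s.
2. the gauge is tried in the middle block, all three on the plate (x of block_a in the frame of plate between -0.06 and 0.06 m and y of block_a in the frame of plate between -0.14 and 0.14 m and x of block_b in the frame of plate between -0.06 and 0.06 m and y of block_b in the frame of plate between -0.14 and 0.14 m and x of block_c in the frame of plate between -0.06 and 0.06 m and y of block_c in the frame of plate between -0.14 and 0.14 m and ((y of block_a in the frame of plate between -0.043 and 0.043 m and x of gauge_tip in the frame of block_a between -0.006 and 0.006 m and y of gauge_tip in the frame of block_a between -0.006 and 0.006 m and z of gauge_tip in the frame of block_a below 0.012 m) or (y of block_b in the frame of plate between -0.043 and 0.043 m and x of gauge_tip in the frame of block_b between -0.006 and 0.006 m and y of gauge_tip in the frame of block_b between -0.006 and 0.006 m and z of gauge_tip in the frame of block_b below 0.041 m and contact force between gauge and block_b above 0.8 N) or (y of block_c in the frame of plate between -0.043 and 0.043 m and x of gauge_tip in the frame of block_c between -0.01 and 0.01 m and y of gauge_tip in the frame of block_c between -0.01 and 0.01 m and z of gauge_tip in the frame of block_c below 0.054 m and contact force between gauge and block_c above 0.8 N))), for 0.1 s.
3. the gauge is tried in the right block, all three on the plate (x of block_a in the frame of plate between -0.06 and 0.06 m and y of block_a in the frame of plate between -0.14 and 0.14 m and x of block_b in the frame of plate between -0.06 and 0.06 m and y of block_b in the frame of plate between -0.14 and 0.14 m and x of block_c in the frame of plate between -0.06 and 0.06 m and y of block_c in the frame of plate between -0.14 and 0.14 m and ((y of block_a in the frame of plate below -0.045 m and x of gauge_tip in the frame of block_a between -0.006 and 0.006 m and y of gauge_tip in the frame of block_a between -0.006 and 0.006 m and z of gauge_tip in the frame of block_a below 0.012 m) or (y of block_b in the frame of plate below -0.045 m and x of gauge_tip in the frame of block_b between -0.006 and 0.006 m and y of gauge_tip in the frame of block_b between -0.006 and 0.006 m and z of gauge_tip in the frame of block_b below 0.041 m and contact force between gauge and block_b above 0.8 N) or (y of block_c in the frame of plate below -0.045 m and x of gauge_tip in the frame of block_c between -0.01 and 0.01 m and y of gauge_tip in the frame of block_c between -0.01 and 0.01 m and z of gauge_tip in the frame of block_c below 0.054 m and contact force between gauge and block_c above 0.8 N))), for 0.1 s.
At the end, for the whole second after the job is handed in: The two blocks that the gauge does not pass stand upright (7 degrees) on the tray's floor, the one it passes upright on the plate, all at rest; the gauge is upright in its stand, seated within 4 mm. Each was tried, left to right: home within 8 mm, or pressed on its stop (x of block_b in the frame of tray between -0.042 and 0.042 m and y of block_b in the frame of tray between -0.072 and 0.072 m and z of each of block_b, block_c in the frame of tray below 0.01 m and x of block_c in the frame of tray between -0.042 and 0.042 m and y of block_c in the frame of tray between -0.072 and 0.072 m and x of block_a in the frame of plate between -0.038 and 0.038 m and y of block_a in the frame of plate between -0.13 and 0.13 m and z of block_a in the frame of plate between 0.003 and 0.013 m and angle between each of block_a, block_b, block_c's own z axis and vertical below 0.12 rad and linear speed of each of block_a, block_b, block_c, gauge below 0.02 m/s and horizontal distance between gauge_tip and stand below 0.008 m and z of gauge_tip in the frame of stand below 0.01 m and angle between gauge's own z axis and vertical below 0.15 rad); the robot touches nothing.
It fails at once if the jar was moved more than 30 mm or tipped (distance of gold_jar from where it was at the start of the episode above 0.03 m or angle between gold_jar's own z axis and vertical above 0.3 rad).
It fails at once if the pot was moved more than 30 mm or tipped (distance of sample_pot from where it was at the start of the episode above 0.03 m or angle between sample_pot's own z axis and vertical above 0.3 rad).
It fails at once if the white bar was moved more than 30 mm (distance of calibration_rod from where it was at the start of the episode above 0.03 m).
It also fails if it takes over 72 s, if anything falls off the work surface, if the arm or the gripper's body presses on something with over 40 N, if the wrist force passes 120 N, or if a joint passes its speed limit or range.

ROBOT

A 6-joint arm with a two-finger parallel gripper is mounted at the origin on a cart in front of the work surface, level with it; the furniture and walls round the work are solid. World frame = base frame: x ahead of the robot, y to its left, z up, the work surface at z = 0. Lengths are in m, angles in rad, forces in N, time in s.
With the tool pointing down it reaches from about 0.425 to 0.95 m from the base axis. Payload 3.5 kg.
Tool frame: the origin (TCP) lies on the centre line of the jaws, within the pads' length; the fingertips stand 25 mm ahead of it and the grasp point (between the pads) lies 6 mm ahead of it; y points along the fingers, z is the direction in which the jaws open and shut, and the axes are right-handed (so a half turn about y gives the same grasp; the last joint's range is limited). The gripper opens to 85 mm and grips with 20 to 120 N. Pads are 22 mm wide; open, the fingers measure 114 mm over their backs; the gripper's body (76 mm by 85 mm) begins 54 mm behind the grasp point. The pads swing forward as they close: fully open they stand 13 mm farther back than shut.
Start: joints at [-1.308, 0.286, 1.577, -0, 1.279, -0.15], TCP at [0.271, -0.618, 0.256] pointing down, gripper open.
Joint ranges: [-2.77, 2.77], [-0.9, 2.22], [0.21, 2.48], [-1.53, 4.67], [0.24, 2.81], [-2.84, 2.84]. Speed limits (rad/s): [2.79, 2.79, 3.14, 3.14, 3.14, 3.14].

INTERFACE

Orientations are given as a unit quaternion [x, y, z, w].
In Python, from plant import ctrl gives the robot as it stands.
- The arm moves only by the tool arm_command, never from a script. Its argument "steps" is a list of rows, each an object with "hand": the opening, from 0 (shut) to 1 (fully open); "travel": the shift along the tool's x, y, z in units of 0.3 m (1.0 is 0.3 m), a list of three; "rotation": the turn, a rotation vector about the tool's x, y, z in units of 30 degrees (1.0 is 30 degrees), a list of three. A call has 1 to 20 rows; each row shifts and turns the pose as measured when the row begins, along the tool's axes as they then stand; what a row does not reach is not made up. A row lasts 1/8 s, in which the tool goes at most 62.5 mm and 10.7 degrees, less where a joint would pass 70% of its speed; a pose out of reach is approached as far as the arm can. A call with a number of a shift or a turn outside -1 to 1 is refused whole. A call with a gripper value outside its range is refused whole. The fingers move at their own pace and stop on an object; "grip_force" is the grip in N (left out, the last holds). Time passes only in rows, so rows that do not move let the fingers close. It gives the time, the measured TCP pose, the force and the opening at its end, in the units of the state.
- ctrl.get_state(): the state, without advancing time (a new reading comes with each control period).
- ctrl.read_camera(name): name is "scene" or "top" or "wrist"; returns (picture, depth): 384x512x3 uint8, blue, green, red; 384x512 float32, m along the optical axis (not along the pixel's ray), 0 where there is no reading.
- ctrl.camera_params(name): a dict with "fx", "fy", "cx", "cy" (pixels), "extrinsics" (4x4, takes a point from camera to world coordinates); the wrist camera has in their place "tool_from_camera" (4x4, takes a point from camera to tool coordinates, whose origin is the TCP and whose axes are the tool frame's). Camera axes: x right, y down, z forward; pixel columns grow to the right and rows downward; lengths in m; the calibration is good to about 2 mm. A picture is of the moment at which its call begins: read the wrist's pose just before it. camera_params takes no time and is no camera call.
- ctrl.sign_off(): hands the job in, once; it reports no verdict.
Trained networks look in the newest picture that a camera, given by its name, has taken for a name from the list of things; names that differ only in an ending like _2 or _b are one class to them, and where a whole thing is asked for, a point or a joint stands for the part that bears it (a point fixed in the world has none). Each returns a list of dicts, best first, with "score" (0 to 1); they miss things now and then, are a little off and sometimes report something else, mostly with a low value. They report only what shows in the picture. A call takes as long as a camera call. They do not tell look-alikes from the thing itself.
- ctrl.masks_of(camera, thing): "region" (384x512 bool, what is visible of it) and "at" ([column, row] in pixels, amid what is visible of it).
The state is a dict: "time": time; "qpos": joint angles; "dq": joint speeds; "joint_efforts": joint torques, N m; "eef_pos": TCP position; "tcp_rot": TCP orientation; "contact_force": force on the tool from outside, world axes, zero at the start; "wrist_torque": the same for the moment, N m; "opening": opening from 0.0 (shut) to 1.0 (fully open).
Only numpy, scipy, OpenCV 4.12 (cv2) and the standard library are available. Lean on these libraries where they do the work, as an engineer would, in place of code of your own. Each camera call takes 0.05 s, during which the arm holds its last target.

## Working session

There is one attempt and no reset: what is moved stays moved. The work goes in short steps, Python scripts to look and compute and a tool call to move; the robot and the scene stay as the last step left them, time stands still between calls to the robot, and variables do not carry over. Pictures are saved under pics/ and viewed, and the job is handed in when it is done.

Besides the shell and the picture viewer there is one more tool, called after "Request:" as a command line: name --argument value ..., lists and objects as JSON in quotes. arm_command: Moves the arm, as the interface text tells. Shifts and turns lie within -1 to 1; 1 stands for 0.3 m of shift or 30 degrees of turn. Its arguments: {"type":"object","properties":{"steps":{"type":"array","items":{"type":"object","properties":{"hand":{"type":"number"},"travel":{"type":"array","items":{"type":"number","minimum":-1,"maximum":1}},"rotation":{"type":"array","items":{"type":"number","minimum":-1,"maximum":1}}}}},"grip_force":{"type":"number"}},"required":["steps"]}

```bash
ls; mkdir -p pics; python3 - <<'E'
from plant import ctrl
import cv2,numpy as np
s=ctrl.get_state();print({k:np.round(v,3).tolist() for k,v in s.items()})
for n in ['scene','top','wrist']:
    im,d=ctrl.read_camera(n);cv2.imwrite(f'pics/{n}0.png',im);np.save(f'{n}0.npy',d)
    p=ctrl.camera_params(n);print(n,{k:np.round(v,4).tolist() for k,v in p.items()})
E
```

```text
pics
{'time': 0.0, 'qpos': [-1.308, 0.287, 1.578, 0.0, 1.279, -0.15], 'dq': [-0.001, -0.0, 0.001, 0.0, 0.0, 0.001], 'joint_efforts': [0.001, -40.598, -29.263, -0.0, 0.006, 0.0], 'eef_pos': [0.271, -0.618, 0.255], 'tcp_rot': [-0.145, 0.693, -0.691, 0.145], 'contact_force': [-0.24, 0.956, 0.154], 'wrist_torque': [0.039, -0.005, -0.034], 'opening': 1.002}
scene {'fx': 471.9991, 'fy': 471.9991, 'cx': 249.8501, 'cy': 191.4491, 'extrinsics': [[0.7157, -0.5332, 0.4511, -0.0061], [-0.6983, -0.5554, 0.4515, -0.9109], [0.0098, -0.6381, -0.7699, 0.8806], [0.0, 0.0, 0.0, 1.0]]}
top {'fx': 350.8563, 'fy': 350.8563, 'cx': 252.4781, 'cy': 196.3328, 'extrinsics': [[-0.0284, -0.9878, 0.1528, 0.3416], [-0.9993, 0.0245, -0.0271, -0.4061], [0.0231, -0.1535, -0.9879, 0.9121], [0.0, 0.0, 0.0, 1.0]]}
wrist {'fx': 266.5644, 'fy': 266.5644, 'cx': 255.37, 'cy': 194.1052, 'tool_from_camera': [[-0.0008, 0.96, 0.2801, -0.0703], [-0.0005, -0.2801, 0.96, -0.1178], [1.0, 0.0006, 0.0007, 0.0004], [0.0, 0.0, 0.0, 1.0]]}
```

View pics/scene0.png

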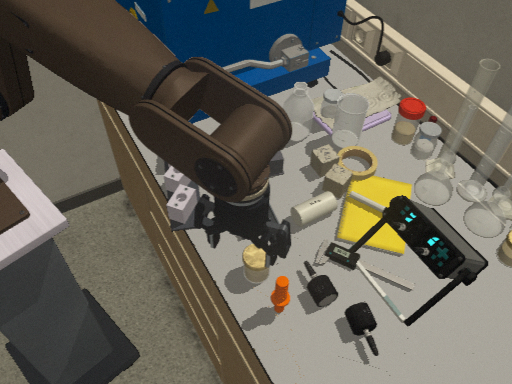

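View pics/top0.png

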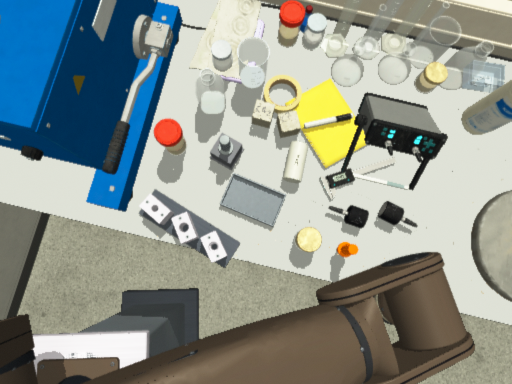

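View pics/wrist0.png

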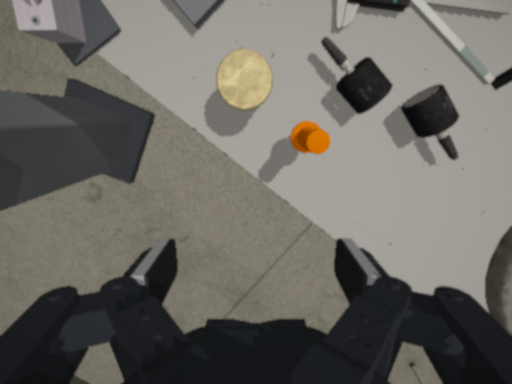

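The top view shows the plate with three blocks (155,208), (184,227) and (213,247), the gauge in its stand (226,148), the tray (252,200), the jar (308,240), the rod (295,162) and a red-lid pot (170,133). An orange decoy is at (347,249). Next I measure them.

```bash
cat > h.py <<'E'
from plant import ctrl
import cv2,numpy as np
from scipy.spatial.transform import Rotation as R
def cloud(n,d,T=None):
    p=ctrl.camera_params(n)
    if n=='wrist':
        T=T@p['tool_from_camera']
    else: T=np.array(p['extrinsics'])
    v,u=np.mgrid[:d.shape[0],:d.shape[1]]
    P=np.stack([(u-p['cx'])/p['fx']*d,(v-p['cy'])/p['fy']*d,d],-1)
    return P@T[:3,:3].T+T[:3,3]
def tool():
    s=ctrl.get_state();T=np.eye(4);T[:3,:3]=R.from_quat(s['tcp_rot']).as_matrix();T[:3,3]=s['eef_pos'];return T
E
python3 - <<'E'
from h import *
im,d=ctrl.read_camera('top');W=cloud('top',d);np.save('topW.npy',W)
vis=im.copy()
for t in ['gauge','stand','plate','tray','block_a','gold_jar','calibration_rod','sample_pot']:
    for m in ctrl.masks_of('top',t)[:5]:
        r=m['region']&(d>0); 
        if m['score']<.3 or r.sum()<5: continue
        P=W[r]; z=P[:,2]; zt=np.percentile(z,95); Q=P[z>zt-.008]
        rect=cv2.minAreaRect((Q[:,:2]*1000).astype(np.float32))
        print(t,round(float(m['score']),2),np.round(m['at']),r.sum(),'ztop',round(float(zt),3),'rect',np.round(rect[0],1),np.round(rect[1],1),round(rect[2],1),'med',np.round(np.median(Q,0),3))
E
```

```text
gauge 0.59 [346. 250.] 240 ztop 0.114 rect [ 339.  -651.4] [21.1 21.5] 24.0 med [ 0.339 -0.651  0.113]
gauge 0.46 [225. 144.] 197 ztop 0.12 rect [ 600.1 -365.5] [21.1 22.2] 54.4 med [ 0.6   -0.365  0.119]
stand 0.9 [230. 150.] 539 ztop 0.055 rect [ 600.6 -365.2] [59.6 59.9] 57.9 med [ 0.591 -0.368  0.052]
plate 0.84 [197. 228.] 1468 ztop 0.01 rect [ 403.5 -266.6] [260.7  75.9] 56.6 med [ 0.4   -0.289  0.007]
tray 0.89 [254. 200.] 2031 ztop 0.017 rect [ 473.1 -431. ] [149.6  90.6] 65.6 med [ 0.484 -0.427  0.017]
block_a 0.85 [157. 208.] 524 ztop 0.06 rect [ 450.4 -189.6] [66.3 40. ] 48.3 med [ 0.451 -0.189  0.057]
block_a 0.71 [183. 227.] 483 ztop 0.059 rect [ 401.9 -260.3] [64.8 40. ] 21.9 med [ 0.401 -0.261  0.057]
block_a 0.6 [214. 245.] 486 ztop 0.059 rect [ 354.5 -331.1] [65.3 40. ] 24.1 med [ 0.355 -0.331  0.057]
gold_jar 0.59 [306. 238.] 544 ztop 0.071 rect [ 365.9 -560.7] [55.6 59.3] 52.9 med [ 0.365 -0.561  0.068]
gold_jar 0.43 [171. 134.] 895 ztop 0.116 rect [ 624.8 -231.2] [63.1 63.9] 0.1 med [ 0.624 -0.231  0.114]
calibration_rod 0.94 [293. 163.] 748 ztop 0.048 rect [ 566.8 -544.2] [ 36.1 100.7] 74.6 med [ 0.566 -0.544  0.045]
calibration_rod 0.75 [250. 199.] 2026 ztop 0.017 rect [ 472.6 -430.8] [149.4  90.2] 65.3 med [ 0.468 -0.428  0.017]
sample_pot 0.77 [170. 134.] 834 ztop 0.116 rect [ 624.9 -232. ] [62.6 63.3] 73.4 med [ 0.624 -0.231  0.114]
```

```bash
python3 - <<'E'
from h import *
im=cv2.imread('pics/top0.png');cv2.imwrite('pics/z1.png',cv2.resize(im[110:280,120:300],None,fx=4,fy=3.5,interpolation=cv2.INTER_CUBIC)[:600,:800])
W=np.load('topW.npy');T=tool();print(np.round(T,3))
# blocks: connected comps with z>0.05 near the plate; use full top faces
m=((W[...,2]>.050)&(W[...,2]<.066)&(W[...,0]<.52)&(W[...,0]>.3)&(W[...,1]>-.38)&(W[...,1]<-.13)).astype(np.uint8)
n,l,st,c=cv2.connectedComponentsWithStats(m)
for i in range(1,n):
    if st[i,4]<100: continue
    Q=W[l==i]; r=cv2.minAreaRect((Q[:,:2]*1000).astype(np.float32)); b=cv2.boxPoints(r)
    e=[b[1]-b[0],b[2]-b[1]]; L=max(e,key=np.linalg.norm)
    print(np.round(c[i]),st[i,4],np.round(r[0],1),np.round(r[1],1),'len ang',round(np.degrees(np.arctan2(L[1],L[0]))%180,1), np.round(np.mean(Q,0),4))
E
```

```text
[[-0.916  0.     0.401  0.271]
 [-0.401 -0.    -0.916 -0.618]
 [ 0.    -1.     0.     0.256]
 [ 0.     0.     0.     1.   ]]
[155. 208.] 422 [ 450.4 -189.6] [66.3 40.1] len ang 48.3 [ 0.4502 -0.1901  0.0571]
[184. 227.] 397 [ 402.3 -259.9] [66.1 40.4] len ang 21.6 [ 0.402  -0.2604  0.057 ]
[213. 246.] 393 [ 354.5 -331.1] [65.4 40. ] len ang 24.1 [ 0.3542 -0.3313  0.057 ]
```

View pics/z1.png

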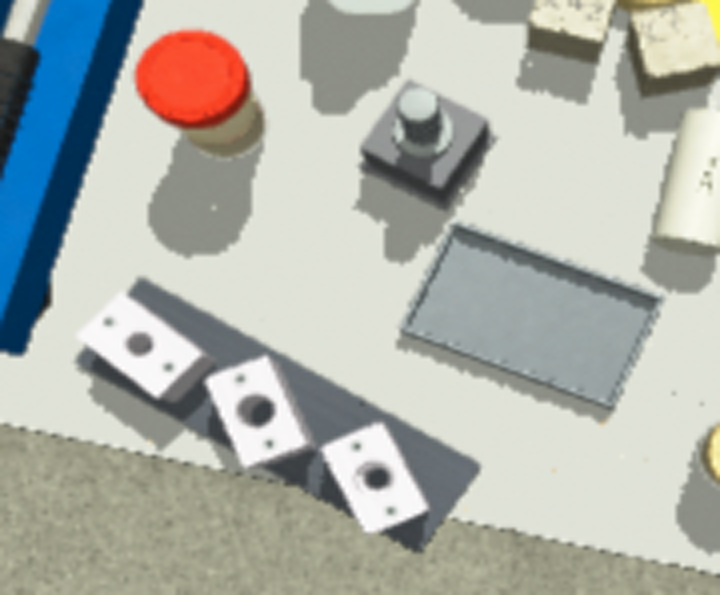

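```bash
cat >> h.py <<'E'
def plan(p,yaw=None,n=1):
    """world TCP target p -> per-row travel in tool axes/0.3; yaw deg of tool z"""
    T=tool();t=T[:3,:3].T@(np.array(p)-T[:3,3])/.3
    cy=np.degrees(np.arctan2(T[1,2],T[0,2]));s='yaw %.1f'%cy
    if yaw is not None:
        dy=(yaw-cy+90)%180-90; s+=' rot_y total/30 %.3f'%(-dy/30)
    tilt=np.degrees(np.arccos(-T[2,1]))
    print('at',np.round(T[:3,3],4),s,'tilt %.2f'%tilt,'travel total',np.round(t,3),'per row',np.round(t/n,4))
def st():
    s=ctrl.get_state();print(round(s['time'],2),np.round(s['eef_pos'],4),'F',np.round(s['contact_force'],1),'op',round(s['opening'],3),'q',np.round(s['qpos'],2))
E
```

Request:
arm_command --steps '[{"hand": 1,"travel": [-0.168,0.015,-0.041],"rotation": [0,0,0]},{"hand": 1,"travel": [-0.168,0.015,-0.041],"rotation": [0,0,0]},{"hand": 1,"travel": [-0.168,0.015,-0.041],"rotation": [0,0,0]},{"hand": 1,"travel": [-0.168,0.015,-0.041],"rotation": [0,0,0]},{"hand": 1,"travel": [-0.168,0.015,-0.041],"rotation": [0,0,0]},{"hand": 1,"travel": [-0.168,0.015,-0.041],"rotation": [0,0,0]},{"hand": 1,"travel": [-0.168,0.015,-0.041],"rotation": [0,0,0]},{"hand": 1,"travel": [-0.168,0.015,-0.041],"rotation": [0,0,0]}]'

```text
time: 1.6
eef_pos: [0.6084, -0.364, 0.221]
tcp_rot: [0.142, -0.691, 0.695, -0.142]
contact_force: [0.3, -0.5, -0.3]
opening: 1.0
```

```bash
python3 - <<'E'
from h import *
st();plan([.600,-.3655,.22])
T=tool();im,d=ctrl.read_camera('wrist');W=cloud('wrist',d,T);cv2.imwrite('pics/w1.png',im)
m=(W[...,2]>.105)&(W[...,2]<.13)&(np.hypot(W[...,0]-.6,W[...,1]+.3655)<.04)
Q=W[m];print(len(Q),np.round(Q.mean(0),4),cv2.minEnclosingCircle((Q[:,:2]*1000).astype(np.float32)))
m=(W[...,2]>.047)&(W[...,2]<.055)&(np.hypot(W[...,0]-.6,W[...,1]+.3655)<.05)
Q=W[m];print(len(Q),cv2.minAreaRect((Q[:,:2]*1000).astype(np.float32)))
E
```

```text
1.6 [ 0.6084 -0.364   0.221 ] F [ 0.3 -0.5 -0.3] op 1.0 q [-0.68  0.38  1.52 -0.    1.23  0.49]
at [ 0.6084 -0.364   0.221 ] yaw -66.8 tilt 0.32 travel total [ 0.028  0.003 -0.006] per row [ 0.0276  0.0032 -0.0062]
643 [ 0.6025 -0.3661  0.1187] ((600.903076171875, -366.89263916015625), 12.056561470031738)
1610 ((600.3839721679688, -367.0476989746094), (60.065834045410156, 60.14421081542969), 58.0721321105957)
```

View pics/w1.png

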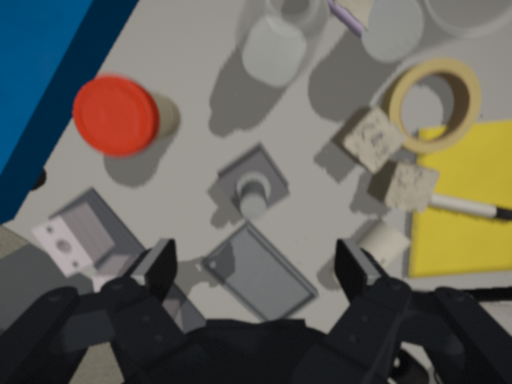

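Request:
arm_command --steps '[{"hand": 1,"travel": [0.027,0.05,-0.003],"rotation": [0,0,0]},{"hand": 1,"travel": [0,0.05,0],"rotation": [0,0,0]},{"hand": 1,"travel": [0,0,0],"rotation": [0,0,0]}]'

```text
time: 2.02
eef_pos: [0.6039, -0.3608, 0.1868]
tcp_rot: [0.143, -0.692, 0.693, -0.145]
contact_force: [0.5, -0.6, 0.2]
opening: 1.0
```

```bash
python3 - <<'E'
from h import *
st();plan([.6005,-.3664,.101],n=4);print(tool()[:3,:3].round(4))
E
```

```text
2.02 [ 0.6039 -0.3608  0.1868] F [ 0.5 -0.6  0.2] op 1.0 q [-0.68  0.4   1.56  0.    1.18  0.48]
at [ 0.6039 -0.3608  0.1868] yaw -66.5 tilt 0.17 travel total [0.019 0.286 0.012] per row [0.0047 0.0715 0.0031]
[[-9.170e-01  3.000e-03  3.988e-01]
 [-3.988e-01 -2.000e-04 -9.170e-01]
 [-2.700e-03 -1.000e+00  1.400e-03]]
```

Request:
arm_command --steps '[{"hand": 1,"travel": [0.019,0.05,0.012],"rotation": [0,0,0]},{"hand": 1,"travel": [0,0,0],"rotation": [0,0,0]},{"hand": 1,"travel": [0,0,0],"rotation": [0,0,0]}]'

```text
time: 2.4
eef_pos: [0.5984, -0.3691, 0.171]
tcp_rot: [0.142, -0.692, 0.693, -0.144]
contact_force: [0.3, -0.2, 0.5]
opening: 0.999
```

```bash
python3 - <<'E'
from h import *
st();plan([.6005,-.3664,.101],n=4)
E
```

```text
2.4 [ 0.5984 -0.3691  0.171 ] F [ 0.3 -0.2  0.5] op 0.999 q [-0.7   0.42  1.57  0.    1.15  0.47]
at [ 0.5984 -0.3691  0.171 ] yaw -66.7 tilt 0.19 travel total [-0.01   0.233 -0.006] per row [-0.0024  0.0583 -0.0015]
```

Request:
arm_command --steps '[{"hand": 1,"travel": [-0.008,0.08,-0.005],"rotation": [0,0,0]},{"hand": 1,"travel": [0,0.08,0],"rotation": [0,0,0]},{"hand": 1,"travel": [0,0.06,0],"rotation": [0,0,0]},{"hand": 1,"travel": [0,0,0],"rotation": [0,0,0]},{"hand": 1,"travel": [0,0,0],"rotation": [0,0,0]}]'

```text
time: 3.02
eef_pos: [0.6021, -0.369, 0.1075]
tcp_rot: [0.14, -0.69, 0.695, -0.145]
contact_force: [0.9, -0.9, -0.6]
opening: 1.001
```

```bash
python3 - <<'E'
from h import *
st();plan([.6005,-.3664,.101],n=1)
E
```

```text
3.02 [ 0.6021 -0.369   0.1075] F [ 0.9 -0.9 -0.6] op 1.001 q [-0.69  0.49  1.6   0.    1.05  0.47]
at [ 0.6021 -0.369   0.1075] yaw -66.8 tilt 0.60 travel total [ 0.002  0.021 -0.01 ] per row [ 0.0015  0.0214 -0.0102]
```

Request:
arm_command --steps '[{"hand": 1,"travel": [0,0.018,-0.008],"rotation": [0,0,0]},{"hand": 1,"travel": [0,0,0],"rotation": [0,0,0]}]'

```text
time: 3.28
eef_pos: [0.6018, -0.3672, 0.1036]
tcp_rot: [0.139, -0.689, 0.696, -0.146]
contact_force: [-0.1, 0.5, 0.4]
opening: 0.997
```

```bash
python3 - <<'E'
from h import *
for i in range(4):
    st();plan([.6005,-.3664,.101],n=1); T=tool(); im,d=ctrl.read_camera('wrist' if i<3 else 'scene')
    if i==2:
        W=cloud('wrist',d,T);m=(W[...,2]>.105)&(W[...,2]<.13)&(np.hypot(W[...,0]-.6,W[...,1]+.3655)<.03);Q=W[m];print(len(Q),len(Q)and cv2.minEnclosingCircle((Q[:,:2]*1000).astype(np.float32)))
        cv2.imwrite('pics/w2.png',im)
E
```

```text
3.27 [ 0.6018 -0.3672  0.1036] F [-0.1  0.5  0.4] op 0.997 q [-0.69  0.49  1.6   0.    1.04  0.47]
at [ 0.6018 -0.3672  0.1036] yaw -66.8 tilt 0.75 travel total [ 0.003  0.008 -0.004] per row [ 0.0031  0.0084 -0.0043]
3.33 [ 0.6021 -0.3675  0.1041] F [ 0.2  0.  -0.2] op 1.0 q [-0.69  0.49  1.6   0.    1.04  0.47]
at [ 0.6021 -0.3675  0.1041] yaw -66.8 tilt 0.82 travel total [ 0.004  0.01  -0.006] per row [ 0.0036  0.0102 -0.0057]
3.38 [ 0.6022 -0.3676  0.1042] F [-0.1 -0.3  0.2] op 0.999 q [-0.69  0.49  1.6   0.    1.04  0.47]
at [ 0.6022 -0.3676  0.1042] yaw -66.8 tilt 0.83 travel total [ 0.004  0.011 -0.006] per row [ 0.0036  0.0105 -0.0061]
2608 ((601.0287475585938, -366.697021484375), 12.124878883361816)
3.42 [ 0.6021 -0.3676  0.1041] F [-0.3 -0.8  0.4] op 0.997 q [-0.69  0.49  1.6   0.    1.04  0.47]
at [ 0.6021 -0.3676  0.1041] yaw -66.8 tilt 0.82 travel total [ 0.004  0.01  -0.006] per row [ 0.0035  0.0103 -0.006 ]
```

View pics/w2.png

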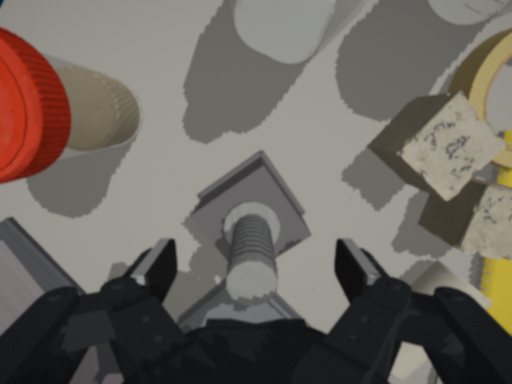

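```bash
cat >> h.py <<'E'
def tiltfix():
    Rm=tool()[:3,:3]; dn=Rm.T@np.array([0,0,-1.]); a=np.cross([0,1,0],dn); print('tiltfix rot/30deg',np.round(np.degrees(a)/30,4))
E
python3 -c "
from h import *
tiltfix()"
```

```text
tiltfix rot/30deg [-0.0224  0.     -0.0149]
```

Request:
arm_command --steps '[{"hand": 1,"travel": [0.002,0.008,-0.004],"rotation": [-0.022,0,-0.015]},{"hand": 0.3,"travel": [0,0,0],"rotation": [0,0,0]},{"hand": 0,"travel": [0,0,0],"rotation": [0,0,0]},{"hand": 0,"travel": [0,0,0],"rotation": [0,0,0]},{"hand": 0,"travel": [0,0,0],"rotation": [0,0,0]},{"hand": 0,"travel": [0,0,0],"rotation": [0,0,0]},{"hand": 0,"travel": [0,0,0],"rotation": [0,0,0]},{"hand": 0,"travel": [0,0,0],"rotation": [0,0,0]}]' --grip_force 60

```text
time: 4.47
eef_pos: [0.6011, -0.3666, 0.1017]
tcp_rot: [-0.143, 0.693, -0.692, 0.142]
contact_force: [0.5, -0.9, 0.7]
opening: 0.265
```

```bash
python3 -c "
from h import *
st();plan([.6005,-.3664,.101]);tiltfix()"
```

```text
4.47 [ 0.6011 -0.3666  0.1017] F [ 0.5 -0.9  0.7] op 0.265 q [-0.69  0.5   1.6  -0.    1.05  0.47]
at [ 0.6011 -0.3666  0.1017] yaw -66.8 tilt 0.05 travel total [ 0.001  0.002 -0.001] per row [ 0.0014  0.0023 -0.0014]
tiltfix rot/30deg [ 0.0012 -0.      0.0012]
```

Request:
arm_command --steps '[{"hand": 0,"travel": [0,-0.08,0],"rotation": [0,0,0]},{"hand": 0,"travel": [0,-0.12,0],"rotation": [0,0,0]},{"hand": 0,"travel": [0,-0.12,0],"rotation": [0,0,0]},{"hand": 0,"travel": [0,-0.08,0],"rotation": [0,0,0]},{"hand": 0,"travel": [0,0,0],"rotation": [0,0,0]}]'

```text
time: 5.1
eef_pos: [0.6009, -0.3666, 0.2288]
tcp_rot: [0.143, -0.693, 0.693, -0.142]
contact_force: [0.0, 0.2, -2.1]
opening: 0.264
```

```bash
python3 -c "
from h import *
st();plan([.4512,-.191,.21],n=6);tiltfix()"
```

```text
5.1 [ 0.6009 -0.3666  0.2288] F [ 0.   0.2 -2.1] op 0.264 q [-0.69  0.37  1.52 -0.    1.25  0.47]
at [ 0.6009 -0.3666  0.2288] yaw -66.8 tilt 0.02 travel total [ 0.227  0.063 -0.735] per row [ 0.0379  0.0105 -0.1224]
tiltfix rot/30deg [ 0.0001 -0.      0.0008]
```

Request:
arm_command --steps '[{"hand": 0,"travel": [0.038,0.01,-0.122],"rotation": [0,0,0]},{"hand": 0,"travel": [0.038,0.01,-0.122],"rotation": [0,0,0]},{"hand": 0,"travel": [0.038,0.01,-0.122],"rotation": [0,0,0]},{"hand": 0,"travel": [0.038,0.01,-0.122],"rotation": [0,0,0]},{"hand": 0,"travel": [0.038,0.01,-0.122],"rotation": [0,0,0]},{"hand": 0,"travel": [0.034,0.01,-0.11],"rotation": [0,0,0]},{"hand": 0,"travel": [0,0,0],"rotation": [0,0,0]},{"hand": 0,"travel": [0,0,0],"rotation": [0,0,0]}]'

```text
time: 6.1
eef_pos: [0.4453, -0.1872, 0.2033]
tcp_rot: [-0.145, 0.696, -0.69, 0.139]
contact_force: [-0.2, 0.1, -1.7]
opening: 0.266
```

```bash
cat >> h.py <<'E'
def blocks(name='wrist',pic=None):
    T=tool(); im,d=ctrl.read_camera(name); W=cloud(name,d,T)
    if pic: cv2.imwrite('pics/'+pic,im)
    m=((W[...,2]>.052)&(W[...,2]<.063)&(W[...,0]<.56)&(W[...,0]>.28)&(W[...,1]>-.40)&(W[...,1]<-.12)).astype(np.uint8)
    n,l,s,c=cv2.connectedComponentsWithStats(m)
    for i in range(1,n):
        if s[i,4]<150: continue
        Q=W[l==i]; r=cv2.minAreaRect((Q[:,:2]*1000).astype(np.float32)); b=cv2.boxPoints(r)
        e=[b[1]-b[0],b[2]-b[1]]; L=max(e,key=np.linalg.norm)
        print('blk',np.round(c[i]),s[i,4],np.round(r[0],1),np.round(r[1],1),'ang',round(np.degrees(np.arctan2(L[1],L[0]))%180,1),'z',round(np.median(Q[:,2]),4))
E
python3 -c "
from h import *
blocks(pic='w3.png')
st();plan([.4512,-.191,.21],n=6);tiltfix()"
```

```text
blk [261. 178.] 1903 [ 449.8 -191.2] [66.5 40.2] ang 48.2 z 0.0583
blk [309. 235.] 1000 [ 405.5 -260.5] [59.  40.4] ang 21.1 z 0.0583
6.15 [ 0.4452 -0.1872  0.2031] F [-0.7  0.2 -2.5] op 0.267 q [-0.61 -0.09  2.08 -0.    1.16  0.56]
at [ 0.4452 -0.1872  0.2031] yaw -66.8 tilt 0.71 travel total [-0.013 -0.023  0.019] per row [-0.0022 -0.0039  0.0032]
tiltfix rot/30deg [ 0.02   -0.      0.0127]
```

View pics/w3.png

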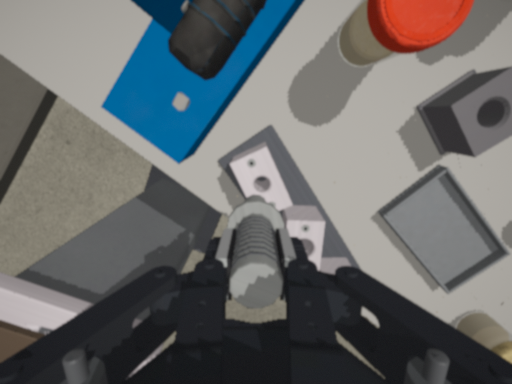

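Request:
arm_command --steps '[{"hand": 0,"travel": [-0.011,0.04,0.018],"rotation": [0.02,0,0.013]},{"hand": 0,"travel": [0,0.03,0],"rotation": [0,0,0]},{"hand": 0,"travel": [0,0,0],"rotation": [0,0,0]}]'

```text
time: 6.52
eef_pos: [0.4518, -0.1928, 0.1817]
tcp_rot: [0.141, -0.693, 0.693, -0.142]
contact_force: [0.0, -0.1, -1.9]
opening: 0.263
```

```bash
python3 -c "
from h import *
st();plan([.4502,-.191,.165],n=1);tiltfix()"
```

```text
6.53 [ 0.4518 -0.1928  0.1817] F [ 0.  -0.1 -1.9] op 0.263 q [-0.61 -0.05  2.09  0.    1.1   0.56]
at [ 0.4518 -0.1928  0.1817] yaw -66.9 tilt 0.06 travel total [ 0.002  0.056 -0.008] per row [ 0.0025  0.0557 -0.0077]
tiltfix rot/30deg [-0.0016  0.     -0.001 ]
```

Request:
arm_command --steps '[{"hand": 0,"travel": [0.002,0.04,-0.007],"rotation": [0,0,0]},{"hand": 0,"travel": [0,0,0],"rotation": [0,0,0]}]'

```text
time: 6.78
eef_pos: [0.4505, -0.1913, 0.169]
tcp_rot: [0.141, -0.693, 0.693, -0.142]
contact_force: [1.0, 0.7, -2.1]
opening: 0.267
```

```bash
python3 -c "
from h import *
st();plan([.4502,-.191,.155],n=1);tiltfix()"
```

```text
6.78 [ 0.4505 -0.1913  0.169 ] F [ 1.   0.7 -2.1] op 0.267 q [-0.61 -0.03  2.1   0.    1.08  0.56]
at [ 0.4505 -0.1913  0.169 ] yaw -66.9 tilt 0.04 travel total [ 0.     0.047 -0.001] per row [ 0.0004  0.0468 -0.0014]
tiltfix rot/30deg [-0.0013  0.     -0.0008]
```

Request:
arm_command --steps '[{"hand": 0,"travel": [0,0.03,-0.001],"rotation": [0,0,0]},{"hand": 0,"travel": [0,0.012,0],"rotation": [0,0,0]},{"hand": 0,"travel": [0,0.012,0],"rotation": [0,0,0]}]'

```text
time: 7.15
eef_pos: [0.4507, -0.1912, 0.1525]
tcp_rot: [0.141, -0.692, 0.693, -0.142]
contact_force: [0.1, -1.1, -2.6]
opening: 0.265
```

```bash
python3 -c "
from h import *
st();plan([.4502,-.191,.155],n=1);tiltfix()"
```

```text
7.15 [ 0.4507 -0.1912  0.1525] F [ 0.1 -1.1 -2.6] op 0.265 q [-0.61 -0.01  2.11  0.    1.04  0.56]
at [ 0.4507 -0.1912  0.1525] yaw -66.9 tilt 0.13 travel total [ 0.001 -0.008 -0.001] per row [ 0.0013 -0.0084 -0.0014]
tiltfix rot/30deg [-0.0037  0.     -0.0023]
```

Request:
arm_command --steps '[{"hand": 0,"travel": [0,0.012,0],"rotation": [-0.003,0,-0.002]},{"hand": 0,"travel": [0,0.012,0],"rotation": [0,0,0]},{"hand": 0,"travel": [0,0.012,0],"rotation": [0,0,0]}]'

```text
time: 7.52
eef_pos: [0.4536, -0.1927, 0.1515]
tcp_rot: [0.141, -0.692, 0.693, -0.142]
contact_force: [-4.8, 3.3, 14.9]
opening: 0.266
```

```bash
python3 -c "
from h import *
st();plan([.4502,-.191,.155],n=1);tiltfix()"
```

```text
7.53 [ 0.4536 -0.1927  0.1515] F [-4.8  3.3 14.9] op 0.266 q [-0.61 -0.    2.1   0.    1.04  0.56]
at [ 0.4536 -0.1927  0.1515] yaw -66.9 tilt 0.13 travel total [ 0.008 -0.012 -0.01 ] per row [ 0.0082 -0.0118 -0.0098]
tiltfix rot/30deg [-0.0036  0.     -0.0023]
```

Request:
arm_command --steps '[{"hand": 0,"travel": [0.008,-0.006,-0.01],"rotation": [0,0,0]},{"hand": 0,"travel": [0,0.012,0],"rotation": [0,0,0]},{"hand": 0,"travel": [0,0.01,0],"rotation": [0,0,0]}]'

```text
time: 7.9
eef_pos: [0.4519, -0.1916, 0.1511]
tcp_rot: [0.14, -0.691, 0.694, -0.143]
contact_force: [-4.7, 3.3, 20.2]
opening: 0.269
```

```bash
python3 -c "
from h import *
st();plan([.4502,-.191,.155],n=1);tiltfix();blocks(pic='w4.png')
im,d=ctrl.read_camera('scene');cv2.imwrite('pics/s4.png',cv2.resize(im[100:250,100:300],None,fx=4,fy=4))
st()"
```

```text
7.9 [ 0.4519 -0.1916  0.1511] F [-4.7  3.3 20.2] op 0.269 q [-0.61 -0.01  2.11  0.    1.03  0.56]
at [ 0.4519 -0.1916  0.1511] yaw -66.9 tilt 0.33 travel total [ 0.004 -0.013 -0.004] per row [ 0.0042 -0.013  -0.0041]
tiltfix rot/30deg [-0.0085  0.     -0.0069]
blk [216.  98.] 280 [ 515.2 -131.9] [ 0.6 91.4] ang 165.1 z 0.0576
blk [249. 188.] 1929 [ 450.8 -191.6] [66.  40.2] ang 48.2 z 0.0586
blk [319. 256.] 447 [ 425.5 -262.5] [23.2 21.6] ang 20.4 z 0.0582
8.0 [ 0.4521 -0.1919  0.1513] F [-3.3  1.8 13.2] op 0.265 q [-0.61 -0.01  2.11  0.    1.03  0.56]
```

View pics/w4.png

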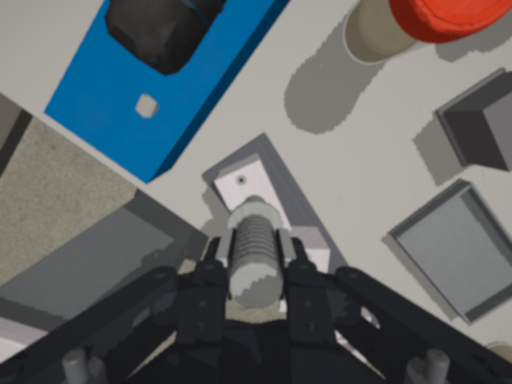

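View pics/s4.png

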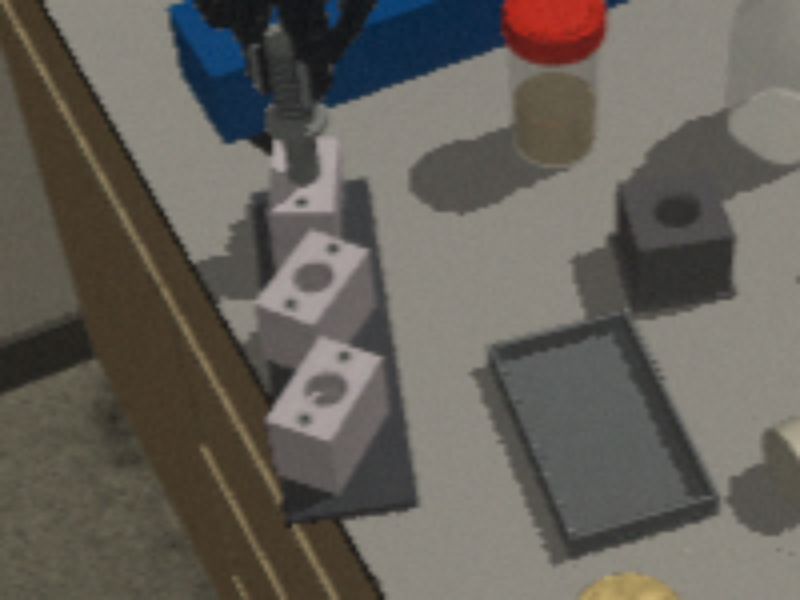

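Request:
arm_command --steps '[{"hand": 0,"travel": [0,-0.06,0],"rotation": [-0.008,0,-0.007]},{"hand": 0,"travel": [0,-0.06,0],"rotation": [0,0,0]},{"hand": 0,"travel": [0.08,0,0.049],"rotation": [0,0,0]},{"hand": 0,"travel": [0.08,0,0.049],"rotation": [0,0,0]},{"hand": 0,"travel": [0.07,0,0.045],"rotation": [0,0,0]},{"hand": 0,"travel": [0,0,0],"rotation": [0,0,0]},{"hand": 0,"travel": [0,0,0],"rotation": [0,0,0]}]'

```text
time: 8.88
eef_pos: [0.4037, -0.2588, 0.1862]
tcp_rot: [-0.142, 0.693, -0.692, 0.142]
contact_force: [0.6, -0.1, -2.6]
opening: 0.268
```

```bash
python3 -c "
from h import *
blocks(pic='w5.png');blocks('top');blocks('scene',pic='s5.png')
st();plan([.4032,-.261,.175],n=1);tiltfix()"
```

```text
blk [152.  29.] 451 [ 497.4 -127.1] [ 1.7 57.9] ang 165.0 z 0.0573
blk [205. 116.] 3276 [ 449.9 -191. ] [66.3 40.4] ang 48.3 z 0.0583
blk [258. 179.] 1417 [ 411.6 -258. ] [45.1 40.1] ang 21.1 z 0.0584
blk [311. 244.] 637 [ 365.8 -331.2] [43.3 33.5] ang 24.4 z 0.0582
blk [187. 233.] 206 [ 392.3 -263.8] [44.6 40.3] ang 21.5 z 0.057
blk [213. 246.] 389 [ 354.4 -331.2] [65.3 40.3] ang 23.7 z 0.0571
blk [179. 185.] 761 [ 375.2 -298.4] [157.2  69. ] ang 56.1 z 0.0577
9.03 [ 0.4039 -0.2586  0.1864] F [ 0.6 -0.3 -2.4] op 0.269 q [-0.78 -0.08  2.11  0.    1.11  0.38]
at [ 0.4039 -0.2586  0.1864] yaw -66.8 tilt 0.02 travel total [0.005 0.038 0.006] per row [0.0054 0.0379 0.0064]
tiltfix rot/30deg [ 0.0007 -0.      0.0002]
```

View pics/w5.png

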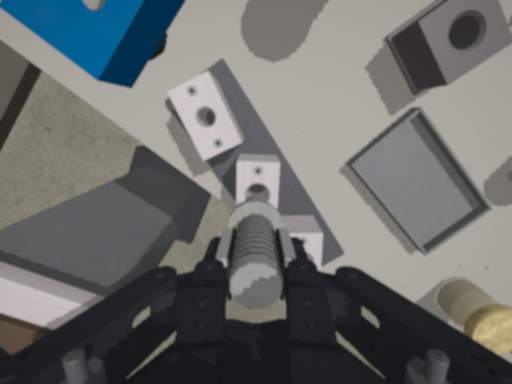

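Request:
arm_command --steps '[{"hand": 0,"travel": [0.006,0.03,0.007],"rotation": [0,0,0]},{"hand": 0,"travel": [0,0.02,0],"rotation": [0,0,0]},{"hand": 0,"travel": [0,0,0],"rotation": [0,0,0]}]'

```text
time: 9.4
eef_pos: [0.4034, -0.2602, 0.1698]
tcp_rot: [-0.143, 0.693, -0.692, 0.143]
contact_force: [0.2, 0.1, -1.1]
opening: 0.263
```

```bash
python3 -c "
from h import *
st();plan([.403,-.2612,.160],n=1);tiltfix()"
```

```text
9.4 [ 0.4034 -0.2602  0.1698] F [ 0.2  0.1 -1.1] op 0.263 q [-0.78 -0.06  2.12  0.    1.08  0.38]
at [ 0.4034 -0.2602  0.1698] yaw -66.6 tilt 0.08 travel total [0.003 0.033 0.002] per row [0.0027 0.0326 0.0025]
tiltfix rot/30deg [ 0.0026 -0.      0.0005]
```

Request:
arm_command --steps '[{"hand": 0,"travel": [0.003,0.03,0.003],"rotation": [0.002,0,0]},{"hand": 0,"travel": [0,0.015,0],"rotation": [0,0,0]},{"hand": 0,"travel": [0,0.015,0],"rotation": [0,0,0]}]'

```text
time: 9.78
eef_pos: [0.4031, -0.2616, 0.1508]
tcp_rot: [0.143, -0.692, 0.693, -0.143]
contact_force: [0.2, -0.3, -2.6]
opening: 0.267
```

```bash
python3 -c "
from h import *
st();plan([.403,-.2612,.11],n=1);tiltfix()"
```

```text
9.78 [ 0.4031 -0.2616  0.1508] F [ 0.2 -0.3 -2.6] op 0.267 q [-0.79 -0.03  2.13 -0.    1.04  0.38]
at [ 0.4031 -0.2616  0.1508] yaw -66.6 tilt 0.01 travel total [-0.     0.136 -0.001] per row [-1.00e-04  1.36e-01 -1.40e-03]
tiltfix rot/30deg [-0.0005  0.      0.0001]
```

Tip is 3 mm in with no contact; continue down.

Request:
arm_command --steps '[{"hand": 0,"travel": [0,0.02,0],"rotation": [0,0,0]},{"hand": 0,"travel": [0,0.015,0],"rotation": [0,0,0]},{"hand": 0,"travel": [0,0.015,0],"rotation": [0,0,0]}]'

```text
time: 10.15
eef_pos: [0.4031, -0.2616, 0.1347]
tcp_rot: [0.143, -0.692, 0.693, -0.143]
contact_force: [0.6, 0.1, -3.0]
opening: 0.268
```

```bash
python3 -c "
from h import *
st();plan([.403,-.2612,.11],n=1);tiltfix()"
```

```text
10.15 [ 0.4031 -0.2616  0.1347] F [ 0.6  0.1 -3. ] op 0.268 q [-0.79 -0.01  2.14 -0.    1.    0.38]
at [ 0.4031 -0.2616  0.1347] yaw -66.6 tilt 0.01 travel total [-0.     0.082 -0.002] per row [-0.0002  0.0825 -0.0015]
tiltfix rot/30deg [-0.0005  0.      0.0001]
```

Request:
arm_command --steps '[{"hand": 0,"travel": [0,0.025,0],"rotation": [0,0,0]},{"hand": 0,"travel": [0,0.025,0],"rotation": [0,0,0]},{"hand": 0,"travel": [0,0.02,0],"rotation": [0,0,0]}]'

```text
time: 10.52
eef_pos: [0.4032, -0.2617, 0.1124]
tcp_rot: [0.143, -0.692, 0.693, -0.143]
contact_force: [-0.7, 0.5, -1.9]
opening: 0.268
```

```bash
python3 -c "
from h import *
st();plan([.403,-.2612,.11],n=1);tiltfix()"
```

```text
10.53 [ 0.4032 -0.2617  0.1124] F [-0.7  0.5 -1.9] op 0.268 q [-0.79  0.03  2.15 -0.    0.96  0.38]
at [ 0.4032 -0.2617  0.1124] yaw -66.6 tilt 0.03 travel total [-0.     0.008 -0.002] per row [-0.0001  0.0081 -0.0019]
tiltfix rot/30deg [-0.0011  0.     -0.0001]
```

Tip is about 9 mm above the block's underside; press on to collar contact.

Request:
arm_command --steps '[{"hand": 0,"travel": [0,0.012,0],"rotation": [0,0,0]},{"hand": 0,"travel": [0,0.01,0],"rotation": [0,0,0]},{"hand": 0,"travel": [0,0.008,0],"rotation": [0,0,0]}]'

```text
time: 10.9
eef_pos: [0.4037, -0.2623, 0.1077]
tcp_rot: [-0.144, 0.693, -0.691, 0.142]
contact_force: [-5.9, 5.0, 13.6]
opening: 0.265
```

```bash
python3 -c "
from h import *
st();plan([.403,-.2612,.11],n=1);tiltfix()
im,d=ctrl.read_camera('scene');cv2.imwrite('pics/s6.png',cv2.resize(im[100:250,100:300],None,fx=4,fy=4))"
```

```text
10.9 [ 0.4037 -0.2623  0.1077] F [-5.9  5.  13.6] op 0.265 q [-0.79  0.04  2.15 -0.    0.95  0.38]
at [ 0.4037 -0.2623  0.1077] yaw -66.6 tilt 0.22 travel total [ 0.001 -0.008 -0.004] per row [ 0.0006 -0.0078 -0.0042]
tiltfix rot/30deg [ 0.0061 -0.      0.0043]
```

View pics/s6.png

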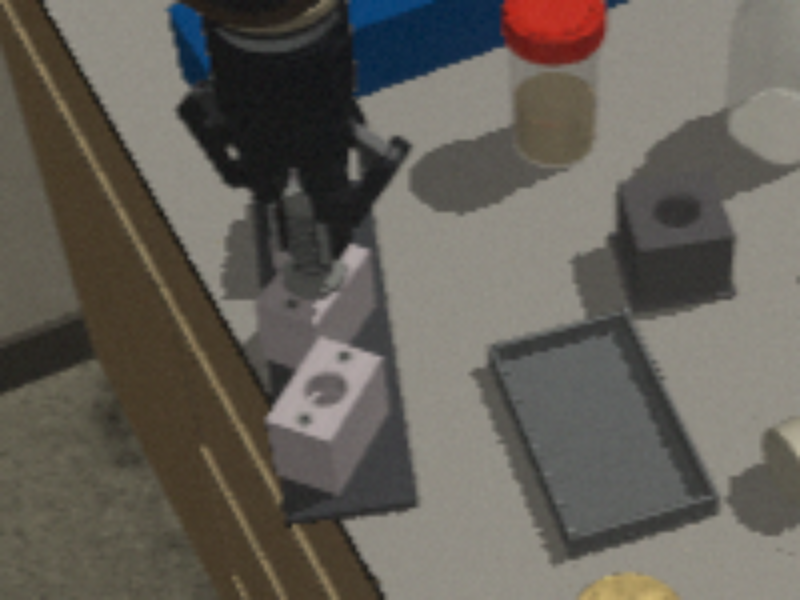

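Request:
arm_command --steps '[{"hand": 0,"travel": [0,-0.03,-0.002],"rotation": [0.006,0,0.004]},{"hand": 0,"travel": [0,-0.05,0],"rotation": [0,0,0]},{"hand": 0,"travel": [0,-0.07,0],"rotation": [0,0,0]},{"hand": 0,"travel": [0,-0.07,0],"rotation": [0,0,0]},{"hand": 0,"travel": [0,-0.05,0],"rotation": [0,0,0]},{"hand": 0,"travel": [0,0,0],"rotation": [0,0,0]}]'

```text
time: 11.7
eef_pos: [0.4041, -0.2623, 0.1944]
tcp_rot: [0.142, -0.691, 0.694, -0.144]
contact_force: [0.2, 0.2, -3.1]
opening: 0.264
```

```bash
python3 -c "
from h import *
st();plan([.3555,-.3323,.185],n=3);tiltfix()"
```

```text
11.7 [ 0.4041 -0.2623  0.1944] F [ 0.2  0.2 -3.1] op 0.264 q [-0.79 -0.09  2.1   0.    1.12  0.38]
at [ 0.4041 -0.2623  0.1944] yaw -66.6 tilt 0.29 travel total [0.241 0.032 0.149] per row [0.0805 0.0105 0.0498]
tiltfix rot/30deg [-0.0091  0.     -0.0037]
```

Request:
arm_command --steps '[{"hand": 0,"travel": [0.08,0.01,0.05],"rotation": [-0.009,0,-0.004]},{"hand": 0,"travel": [0.08,0.01,0.05],"rotation": [0,0,0]},{"hand": 0,"travel": [0.074,0.01,0.045],"rotation": [0,0,0]},{"hand": 0,"travel": [0,0,0],"rotation": [0,0,0]},{"hand": 0,"travel": [0,0,0],"rotation": [0,0,0]}]'

```text
time: 12.32
eef_pos: [0.3549, -0.3297, 0.1815]
tcp_rot: [-0.144, 0.694, -0.69, 0.143]
contact_force: [-0.0, -0.2, -2.5]
opening: 0.266
```

```bash
python3 -c "
from h import *
blocks(pic='w7.png');blocks('top')
st();plan([.3553,-.3323,.17],n=1);tiltfix()"
```

```text
blk [148.  33.] 3330 [ 447.2 -194.1] [58.9 40.6] ang 48.0 z 0.0582
blk [206. 114.] 3151 [ 401.6 -261.8] [66.1 40.5] ang 21.1 z 0.0583
blk [259. 179.] 1471 [ 362.1 -329.1] [47.7 39.9] ang 24.1 z 0.0583
blk [151. 204.] 250 [ 457.6 -182.4] [46.  40.6] ang 44.3 z 0.0572
12.43 [ 0.3552 -0.3295  0.1818] F [ 1.1  0.3 -2.6] op 0.267 q [-0.96 -0.06  2.1   0.    1.11  0.2 ]
at [ 0.3552 -0.3295  0.1818] yaw -66.5 tilt 0.32 travel total [0.003 0.039 0.009] per row [0.0032 0.0392 0.0089]
tiltfix rot/30deg [ 0.0105 -0.      0.0014]
```

Request:
arm_command --steps '[{"hand": 0,"travel": [0.005,0.03,0.009],"rotation": [0.01,0,0.001]},{"hand": 0,"travel": [0,0.01,0],"rotation": [0,0,0]},{"hand": 0,"travel": [0,0,0],"rotation": [0,0,0]}]'

```text
time: 12.8
eef_pos: [0.3556, -0.3315, 0.1686]
tcp_rot: [-0.145, 0.692, -0.692, 0.145]
contact_force: [0.3, 0.1, -2.8]
opening: 0.264
```

```bash
python3 -c "
from h import *
st();plan([.3549,-.3327,.160],n=1);tiltfix()"
```

```text
12.8 [ 0.3556 -0.3315  0.1686] F [ 0.3  0.1 -2.8] op 0.264 q [-0.96 -0.04  2.11  0.    1.08  0.2 ]
at [ 0.3556 -0.3315  0.1686] yaw -66.4 tilt 0.02 travel total [0.004 0.029 0.003] per row [0.0037 0.0288 0.0029]
tiltfix rot/30deg [ 0.0007 -0.      0.    ]
```

Request:
arm_command --steps '[{"hand": 0,"travel": [0.004,0.03,0.003],"rotation": [0,0,0]},{"hand": 0,"travel": [0,0.012,0],"rotation": [0,0,0]},{"hand": 0,"travel": [0,0.012,0],"rotation": [0,0,0]}]'

```text
time: 13.18
eef_pos: [0.355, -0.3329, 0.1517]
tcp_rot: [0.145, -0.692, 0.692, -0.145]
contact_force: [-0.3, 0.8, -2.8]
opening: 0.269
```

```bash
python3 -c "
from h import *
st();plan([.3549,-.3327,.140],n=1);tiltfix()"
```

```text
13.18 [ 0.355  -0.3329  0.1517] F [-0.3  0.8 -2.8] op 0.269 q [-0.96 -0.02  2.12  0.    1.04  0.2 ]
at [ 0.355  -0.3329  0.1517] yaw -66.4 tilt 0.02 travel total [-0.     0.039 -0.001] per row [-0.0001  0.0388 -0.0009]
tiltfix rot/30deg [-0.0005  0.     -0.0002]
```

Request:
arm_command --steps '[{"hand": 0,"travel": [0,0.015,0],"rotation": [0,0,0]},{"hand": 0,"travel": [0,0.012,0],"rotation": [0,0,0]},{"hand": 0,"travel": [0,0.012,0],"rotation": [0,0,0]}]'

```text
time: 13.55
eef_pos: [0.355, -0.333, 0.1391]
tcp_rot: [0.145, -0.692, 0.692, -0.145]
contact_force: [-0.7, 0.7, -1.3]
opening: 0.265
```

```bash
python3 -c "
from h import *
st();plan([.3549,-.3327,.140],n=1);tiltfix()"
```

```text
13.55 [ 0.355  -0.333   0.1391] F [-0.7  0.7 -1.3] op 0.265 q [-0.96  0.    2.13  0.    1.01  0.2 ]
at [ 0.355  -0.333   0.1391] yaw -66.4 tilt 0.02 travel total [-0.    -0.003 -0.001] per row [-0.0002 -0.0029 -0.0011]
tiltfix rot/30deg [-0.0006  0.     -0.0003]
```

Request:
arm_command --steps '[{"hand": 0,"travel": [0,0.012,0],"rotation": [0,0,0]},{"hand": 0,"travel": [0,0.012,0],"rotation": [0,0,0]},{"hand": 0,"travel": [0,0.012,0],"rotation": [0,0,0]}]'

```text
time: 13.92
eef_pos: [0.3559, -0.3343, 0.1373]
tcp_rot: [-0.146, 0.693, -0.691, 0.144]
contact_force: [-4.4, 6.0, 18.2]
opening: 0.269
```

```bash
python3 -c "
from h import *
st();plan([.3549,-.3327,.140],n=1);tiltfix()"
```

```text
13.93 [ 0.3559 -0.3343  0.1373] F [-4.4  6.  18.2] op 0.269 q [-0.96  0.01  2.12 -0.    1.01  0.2 ]
at [ 0.3559 -0.3343  0.1373] yaw -66.3 tilt 0.24 travel total [ 0.001 -0.009 -0.006] per row [ 0.0008 -0.0091 -0.0064]
tiltfix rot/30deg [ 0.0071 -0.      0.0035]
```

Request:
arm_command --steps '[{"hand": 0,"travel": [0,0.009,-0.003],"rotation": [0.006,0,0.003]},{"hand": 0,"travel": [0,0.009,0],"rotation": [0,0,0]}]'

```text
time: 14.18
eef_pos: [0.3557, -0.3341, 0.1374]
tcp_rot: [-0.147, 0.693, -0.691, 0.145]
contact_force: [-4.0, 4.3, 11.5]
opening: 0.268
```

```bash
python3 -c "
from h import *
st();tiltfix();plan([.3549,-.3327,.140],n=1)
im,d=ctrl.read_camera('scene');cv2.imwrite('pics/s8.png',cv2.resize(im[100:250,100:300],None,fx=4,fy=4));st()"
```

```text
14.18 [ 0.3557 -0.3341  0.1374] F [-4.   4.3 11.5] op 0.268 q [-0.96  0.01  2.12 -0.    1.01  0.19]
tiltfix rot/30deg [ 0.0058 -0.      0.0041]
at [ 0.3557 -0.3341  0.1374] yaw -66.2 tilt 0.21 travel total [ 0.001 -0.009 -0.005] per row [ 0.0006 -0.0087 -0.0054]
14.22 [ 0.3558 -0.3342  0.1374] F [-3.3  5.1 11.8] op 0.264 q [-0.96  0.01  2.12 -0.    1.01  0.19]
```

View pics/s8.png

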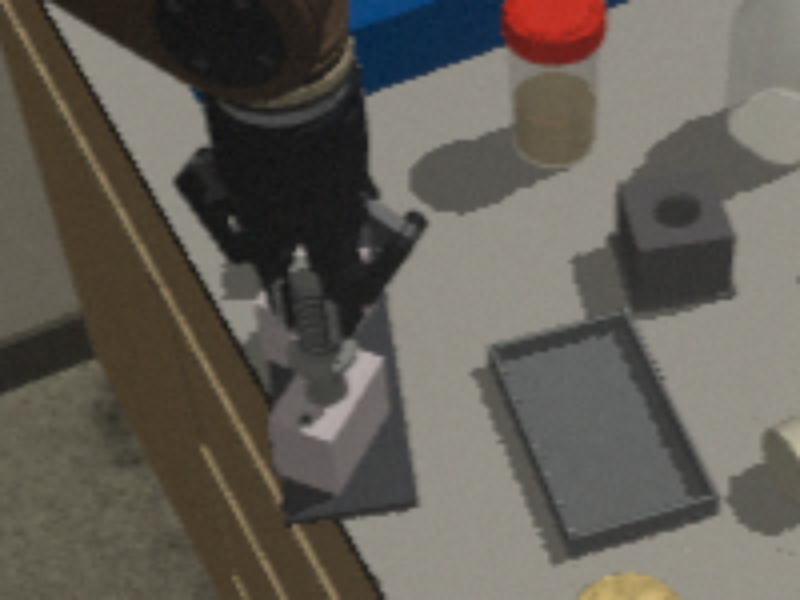

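The pin stopped about 30 mm short in the right block, with the collar well above the top. So the left and right blocks are rejects and the middle one passes. Now I return the gauge.

Request:
arm_command --steps '[{"hand": 0,"travel": [0,-0.04,-0.003],"rotation": [0.006,0,0.004]},{"hand": 0,"travel": [0,-0.08,0],"rotation": [0,0,0]},{"hand": 0,"travel": [0,-0.08,0],"rotation": [0,0,0]},{"hand": 0,"travel": [0,-0.08,0],"rotation": [0,0,0]},{"hand": 0,"travel": [0,0,0],"rotation": [0,0,0]}]'

```text
time: 14.85
eef_pos: [0.3559, -0.3337, 0.2253]
tcp_rot: [0.145, -0.69, 0.693, -0.147]
contact_force: [-0.4, 0.2, -1.6]
opening: 0.263
```

```bash
python3 -c "
from h import *
st();plan([.6011,-.3666,.22],n=5);tiltfix()"
```

```text
14.85 [ 0.3559 -0.3337  0.2253] F [-0.4  0.2 -1.6] op 0.263 q [-0.96 -0.11  2.06  0.    1.19  0.19]
at [ 0.3559 -0.3337  0.2253] yaw -66.2 tilt 0.29 travel total [-0.704  0.021  0.43 ] per row [-0.1407  0.0042  0.086 ]
tiltfix rot/30deg [-0.0091  0.     -0.0029]
```

Request:
arm_command --steps '[{"hand": 0,"travel": [-0.14,0.004,0.086],"rotation": [-0.009,0,-0.003]},{"hand": 0,"travel": [-0.14,0.004,0.086],"rotation": [0,0,0]},{"hand": 0,"travel": [-0.14,0.004,0.086],"rotation": [0,0,0]},{"hand": 0,"travel": [-0.14,0.004,0.086],"rotation": [0,0,0]},{"hand": 0,"travel": [-0.12,0.004,0.075],"rotation": [0,0,0]},{"hand": 0,"travel": [0,0,0],"rotation": [0,0,0]},{"hand": 0,"travel": [0,0,0],"rotation": [0,0,0]}]'

```text
time: 15.72
eef_pos: [0.5966, -0.3649, 0.2053]
tcp_rot: [-0.148, 0.696, -0.688, 0.142]
contact_force: [0.5, -0.1, -2.4]
opening: 0.268
```

```bash
python3 -c "
from h import *
st();plan([.6011,-.3666,.175],n=1);tiltfix()"
```

```text
15.72 [ 0.5966 -0.3649  0.2053] F [ 0.5 -0.1 -2.4] op 0.268 q [-0.69  0.39  1.55 -0.    1.22  0.46]
at [ 0.5966 -0.3649  0.2053] yaw -66.3 tilt 0.80 travel total [-0.012  0.101  0.012] per row [-0.012   0.1008  0.0125]
tiltfix rot/30deg [ 0.0232 -0.      0.0128]
```

Request:
arm_command --steps '[{"hand": 0,"travel": [-0.011,0.06,0.011],"rotation": [0.023,0,0.013]},{"hand": 0,"travel": [0,0.03,0],"rotation": [0,0,0]},{"hand": 0,"travel": [0,0,0],"rotation": [0,0,0]}]'

```text
time: 16.1
eef_pos: [0.5978, -0.3663, 0.1767]
tcp_rot: [-0.145, 0.693, -0.692, 0.144]
contact_force: [0.3, -0.1, -1.9]
opening: 0.265
```

```bash
python3 -c "
from h import *
st();plan([.6011,-.3666,.165],n=1);tiltfix()"
```

```text
16.1 [ 0.5978 -0.3663  0.1767] F [ 0.3 -0.1 -1.9] op 0.265 q [-0.69  0.41  1.57 -0.    1.17  0.47]
at [ 0.5978 -0.3663  0.1767] yaw -66.4 tilt 0.14 travel total [-0.01   0.039  0.006] per row [-0.0098  0.0391  0.0056]
tiltfix rot/30deg [ 0.0039 -0.      0.0025]
```

Request:
arm_command --steps '[{"hand": 0,"travel": [-0.01,0.03,0.005],"rotation": [0.004,0,0.002]},{"hand": 0,"travel": [0,0.01,0],"rotation": [0,0,0]},{"hand": 0,"travel": [0,0,0],"rotation": [0,0,0]}]'

```text
time: 16.48
eef_pos: [0.6011, -0.367, 0.1657]
tcp_rot: [0.144, -0.692, 0.693, -0.145]
contact_force: [0.0, 0.3, -2.3]
opening: 0.261
```

```bash
python3 -c "
from h import *
st();plan([.6011,-.3666,.14],n=3);tiltfix()"
```

```text
16.48 [ 0.6011 -0.367   0.1657] F [ 0.   0.3 -2.3] op 0.261 q [-0.69  0.43  1.57 -0.    1.15  0.47]
at [ 0.6011 -0.367   0.1657] yaw -66.5 tilt 0.13 travel total [-0.     0.086 -0.001] per row [-0.0001  0.0285 -0.0004]
tiltfix rot/30deg [-0.0039  0.     -0.0014]
```

Request:
arm_command --steps '[{"hand": 0,"travel": [0,0.03,-0.001],"rotation": [-0.004,0,-0.001]},{"hand": 0,"travel": [0,0.03,0],"rotation": [0,0,0]},{"hand": 0,"travel": [0,0.03,0],"rotation": [0,0,0]},{"hand": 0,"travel": [0,0.03,0],"rotation": [0,0,0]}]'

```text
time: 16.98
eef_pos: [0.6016, -0.367, 0.1284]
tcp_rot: [0.144, -0.692, 0.693, -0.145]
contact_force: [1.6, 0.3, -1.6]
opening: 0.264
```

```bash
python3 -c "
from h import *
st();plan([.6011,-.3666,.105],n=3);tiltfix()"
```

```text
16.98 [ 0.6016 -0.367   0.1284] F [ 1.6  0.3 -1.6] op 0.264 q [-0.69  0.47  1.59  0.    1.09  0.47]
at [ 0.6016 -0.367   0.1284] yaw -66.5 tilt 0.11 travel total [ 0.001  0.078 -0.002] per row [ 0.0003  0.026  -0.0007]
tiltfix rot/30deg [-0.003  0.    -0.002]
```

Request:
arm_command --steps '[{"hand": 0,"travel": [0,0.03,-0.001],"rotation": [-0.003,0,-0.002]},{"hand": 0,"travel": [0,0.03,0],"rotation": [0,0,0]},{"hand": 0,"travel": [0,0.018,0],"rotation": [0,0,0]},{"hand": 0,"travel": [0,0.01,0],"rotation": [0,0,0]}]'

```text
time: 17.48
eef_pos: [0.6012, -0.3665, 0.1016]
tcp_rot: [-0.145, 0.693, -0.691, 0.144]
contact_force: [-7.2, 4.7, 15.8]
opening: 0.269
```

```bash
python3 -c "
from h import *
st();plan([.6011,-.3666,.1017],n=1);tiltfix()"
```

```text
17.48 [ 0.6012 -0.3665  0.1016] F [-7.2  4.7 15.8] op 0.269 q [-0.69  0.5   1.6  -0.    1.05  0.47]
at [ 0.6012 -0.3665  0.1016] yaw -66.4 tilt 0.18 travel total [ 0.001 -0.     0.   ] per row [ 0.0006 -0.0003  0.0003]
tiltfix rot/30deg [ 0.0053 -0.      0.003 ]
```

Request:
arm_command --steps '[{"hand": 0.9,"travel": [0,0,0],"rotation": [0,0,0]},{"hand": 0.9,"travel": [0,0,0],"rotation": [0,0,0]},{"hand": 0.9,"travel": [0,0,0],"rotation": [0,0,0]},{"hand": 0.9,"travel": [0,0,0],"rotation": [0,0,0]}]'

```text
time: 17.98
eef_pos: [0.6027, -0.3677, 0.1043]
tcp_rot: [0.144, -0.692, 0.693, -0.145]
contact_force: [-0.3, 0.1, 0.5]
opening: 0.896
```

```bash
python3 -c "
from h import *
st();plan([.6011,-.3666,.1017],n=1);tiltfix()"
```

```text
17.98 [ 0.6027 -0.3677  0.1043] F [-0.3  0.1  0.5] op 0.896 q [-0.69  0.5   1.59 -0.    1.05  0.47]
at [ 0.6027 -0.3677  0.1043] yaw -66.4 tilt 0.14 travel total [ 0.004  0.009 -0.005] per row [ 0.0035  0.0085 -0.0054]
tiltfix rot/30deg [-0.0042  0.     -0.0019]
```

Request:
arm_command --steps '[{"hand": 0.9,"travel": [0,-0.1,0.0],"rotation": [-0.004,0,-0.002]},{"hand": 0.9,"travel": [0,-0.15,0],"rotation": [0,0,0]},{"hand": 0.9,"travel": [0,-0.12,0],"rotation": [0,0,0]},{"hand": 0.9,"travel": [0.14,0,-0.086],"rotation": [0,0,0]},{"hand": 0.9,"travel": [0.14,0,-0.086],"rotation": [0,0,0]},{"hand": 0.9,"travel": [0.14,0.03,-0.086],"rotation": [0,0,0]},{"hand": 0.9,"travel": [0.14,0.03,-0.086],"rotation": [0,0,0]},{"hand": 0.9,"travel": [0.13,0.03,-0.08],"rotation": [0,0,0]},{"hand": 0.9,"travel": [0,0,0],"rotation": [0,0,0]},{"hand": 0.9,"travel": [0,0,0],"rotation": [0,0,0]}]'

```text
time: 19.23
eef_pos: [0.3561, -0.3333, 0.1909]
tcp_rot: [0.144, -0.691, 0.694, -0.145]
contact_force: [0.3, 0.8, 0.7]
opening: 0.899
```

```bash
python3 -c "
from h import *
st();blocks(pic='w9.png');plan([.3555,-.333,.12],-65.9,n=1);tiltfix()
im,d=ctrl.read_camera('scene');cv2.imwrite('pics/s9.png',im)"
```

```text
19.23 [ 0.3561 -0.3333  0.1909] F [0.3 0.8 0.7] op 0.899 q [-0.96 -0.07  2.09 -0.    1.12  0.2 ]
blk [145.  33.] 3302 [ 448. -193.] [61.8 40.4] ang 48.2 z 0.0582
blk [202. 114.] 2937 [ 401.6 -261.8] [66.2 40.3] ang 21.2 z 0.0583
blk [253. 192.] 2311 [ 353.5 -332.9] [66.6 40. ] ang 24.4 z 0.0583
at [ 0.3562 -0.3331  0.1907] yaw -66.4 rot_y total/30 -0.016 tilt 0.21 travel total [ 0.002  0.236 -0.002] per row [ 0.0019  0.2357 -0.0021]
tiltfix rot/30deg [-0.0071  0.     -0.    ]
```

View pics/s9.png

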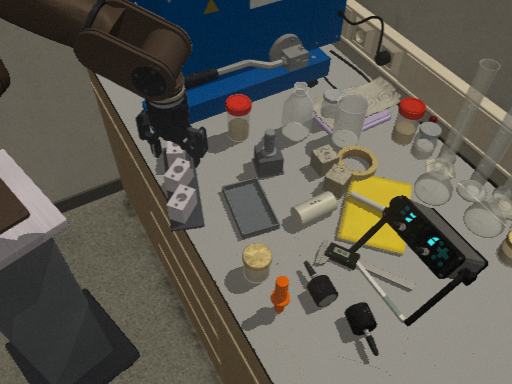

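Request:
arm_command --steps '[{"hand": 0.9,"travel": [0.003,0.1,-0.002],"rotation": [-0.007,-0.016,0]},{"hand": 0.9,"travel": [0,0.1,0],"rotation": [0,0,0]},{"hand": 0.9,"travel": [0,0.06,0],"rotation": [0,0,0]},{"hand": 0.9,"travel": [0,0,0],"rotation": [0,0,0]}]'

```text
time: 19.82
eef_pos: [0.3609, -0.336, 0.1134]
tcp_rot: [0.148, -0.689, 0.693, -0.151]
contact_force: [-0.4, -0.3, -0.3]
opening: 0.896
```

```bash
python3 -c "
from h import *
st();plan([.3548,-.333,.054],-65.7,n=1);tiltfix()"
```

```text
19.82 [ 0.3609 -0.336   0.1134] F [-0.4 -0.3 -0.3] op 0.896 q [-0.96  0.05  2.13  0.    0.95  0.19]
at [ 0.3609 -0.336   0.1134] yaw -65.6 rot_y total/30 0.003 tilt 0.40 travel total [ 0.015  0.198 -0.019] per row [ 0.0147  0.198  -0.0187]
tiltfix rot/30deg [-0.0129  0.     -0.0035]
```

Request:
arm_command --steps '[{"hand": 0.9,"travel": [0.014,0.03,-0.018],"rotation": [-0.013,0,-0.003]},{"hand": 0.9,"travel": [0,0.06,0],"rotation": [0,0,0]},{"hand": 0.9,"travel": [0,0,0],"rotation": [0,0,0]}]'

```text
time: 20.2
eef_pos: [0.3564, -0.3341, 0.0879]
tcp_rot: [0.149, -0.69, 0.692, -0.151]
contact_force: [0.0, -0.8, -0.2]
opening: 0.901
```

```bash
python3 -c "
from h import *
st();plan([.3548,-.333,.054],-65.7,n=1);tiltfix()"
```

```text
20.2 [ 0.3564 -0.3341  0.0879] F [ 0.  -0.8 -0.2] op 0.901 q [-0.96  0.09  2.15  0.    0.9   0.18]
at [ 0.3564 -0.3341  0.0879] yaw -65.5 rot_y total/30 0.006 tilt 0.21 travel total [ 0.003  0.113 -0.006] per row [ 0.0033  0.1128 -0.0059]
tiltfix rot/30deg [-0.0068  0.     -0.0017]
```

Request:
arm_command --steps '[{"hand": 0.9,"travel": [0.003,0.05,-0.006],"rotation": [-0.007,0.006,-0.001]},{"hand": 0.9,"travel": [0,0.05,0],"rotation": [0,0,0]},{"hand": 0.9,"travel": [0,0,0],"rotation": [0,0,0]}]'

```text
time: 20.58
eef_pos: [0.3553, -0.3336, 0.0575]
tcp_rot: [0.148, -0.691, 0.692, -0.149]
contact_force: [-0.4, -0.6, -0.5]
opening: 0.896
```

```bash
python3 -c "
from h import *
st();plan([.3548,-.333,.054],-65.7,n=1);tiltfix()"
```

```text
20.57 [ 0.3553 -0.3336  0.0575] F [-0.4 -0.6 -0.5] op 0.896 q [-0.96  0.14  2.16  0.    0.84  0.18]
at [ 0.3553 -0.3336  0.0575] yaw -65.7 rot_y total/30 0.000 tilt 0.14 travel total [ 0.001  0.012 -0.003] per row [ 0.0007  0.0115 -0.0026]
tiltfix rot/30deg [-0.0043  0.     -0.0015]
```

Grip it here, then lift.

Request:
arm_command --steps '[{"hand": 0.9,"travel": [0,0.01,-0.002],"rotation": [-0.004,0,-0.001]},{"hand": 0.3,"travel": [0,0,0],"rotation": [0,0,0]},{"hand": 0.2,"travel": [0,0,0],"rotation": [0,0,0]},{"hand": 0.2,"travel": [0,0,0],"rotation": [0,0,0]},{"hand": 0.2,"travel": [0,0,0],"rotation": [0,0,0]},{"hand": 0.2,"travel": [0,0,0],"rotation": [0,0,0]},{"hand": 0.2,"travel": [0,0,0],"rotation": [0,0,0]}]' --grip_force 60

```text
time: 21.45
eef_pos: [0.3554, -0.3334, 0.055]
tcp_rot: [0.149, -0.691, 0.692, -0.149]
contact_force: [0.4, 0.8, -0.5]
opening: 0.458
```

```bash
python3 -c "
from h import *
st();plan([.3548,-.333,.054],-65.7,n=1);tiltfix()"
```

```text
21.45 [ 0.3554 -0.3334  0.055 ] F [ 0.4  0.8 -0.5] op 0.458 q [-0.96  0.15  2.16  0.    0.83  0.18]
at [ 0.3554 -0.3334  0.055 ] yaw -65.7 rot_y total/30 0.000 tilt 0.08 travel total [ 0.001  0.003 -0.002] per row [ 0.0011  0.0032 -0.0021]
tiltfix rot/30deg [-0.0023  0.     -0.001 ]
```

Request:
arm_command --steps '[{"hand": 0.2,"travel": [0,-0.06,0],"rotation": [0,0,0]},{"hand": 0.2,"travel": [0,-0.12,0],"rotation": [0,0,0]},{"hand": 0.2,"travel": [0,-0.1,0],"rotation": [0,0,0]},{"hand": 0.2,"travel": [0,0,0],"rotation": [0,0,0]}]'

```text
time: 21.95
eef_pos: [0.3537, -0.3312, 0.1378]
tcp_rot: [-0.15, 0.693, -0.689, 0.148]
contact_force: [0.4, -0.5, -3.3]
opening: 0.455
```

```bash
python3 -c "
from h import *
st();plan([.4587,-.4657,.14],-114.4,n=4);tiltfix()
im,d=ctrl.read_camera('top');W=cloud('top',d)
m=((W[...,2]>.012)&(W[...,2]<.022)&(abs(W[...,0]-.473)<.1)&(abs(W[...,1]+.431)<.1)).astype(np.uint8)
n,l,s,c=cv2.connectedComponentsWithStats(m);i=1+s[1:,4].argmax();Q=W[l==i];print(s[i,4],cv2.minAreaRect((Q[:,:2]*1000).astype(np.float32)))
T=tool();im,d=ctrl.read_camera('wrist');W=cloud('wrist',d,T);cv2.imwrite('pics/w10.png',im)
m=((W[...,2]>.012)&(W[...,2]<.022)&(abs(W[...,0]-.473)<.1)&(abs(W[...,1]+.431)<.1)).astype(np.uint8)
n,l,s,c=cv2.connectedComponentsWithStats(m);i=1+s[1:,4].argmax();Q=W[l==i];print(s[i,4],cv2.minAreaRect((Q[:,:2]*1000).astype(np.float32)))
"
```

```text
21.95 [ 0.3537 -0.3312  0.1378] F [ 0.4 -0.5 -3.3] op 0.455 q [-0.96  0.    2.13  0.    1.02  0.18]
at [ 0.3537 -0.3312  0.1378] yaw -65.7 rot_y total/30 1.623 tilt 0.34 travel total [-0.135 -0.011  0.553] per row [-0.0336 -0.0027  0.1381]
tiltfix rot/30deg [ 0.0111 -0.      0.0017]
302 ((473.180419921875, -430.89068603515625), (149.85508728027344, 90.32032775878906), 65.63750457763672)
4104 ((472.4228210449219, -432.6918640136719), (150.38363647460938, 90.82286834716797), 65.6476821899414)
```

View pics/w10.png

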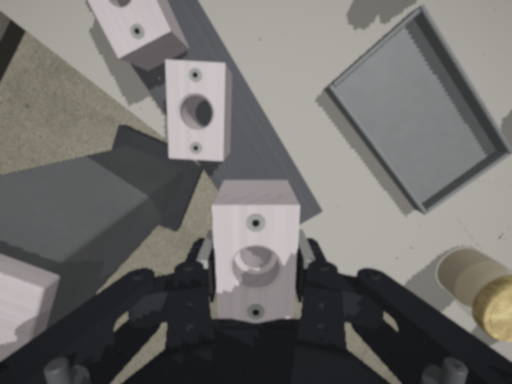

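Request:
arm_command --steps '[{"hand": 0.2,"travel": [-0.034,-0.003,0.138],"rotation": [0.011,0,0.002]},{"hand": 0.2,"travel": [-0.034,-0.003,0.138],"rotation": [0,0,0]},{"hand": 0.2,"travel": [-0.034,-0.003,0.138],"rotation": [0,0,0]},{"hand": 0.2,"travel": [-0.032,-0.003,0.13],"rotation": [0,0,0]},{"hand": 0.2,"travel": [0,0,0],"rotation": [0,0.3,0]},{"hand": 0.2,"travel": [0,0,0],"rotation": [0,0.34,0]},{"hand": 0.2,"travel": [0,0,0],"rotation": [0,0.34,0]},{"hand": 0.2,"travel": [0,0,0],"rotation": [0,0.34,0]},{"hand": 0.2,"travel": [0,0,0],"rotation": [0,0.24,0]},{"hand": 0.2,"travel": [0,0,0],"rotation": [0,0,0]}]'

```text
time: 23.3
eef_pos: [0.4496, -0.453, 0.1022]
tcp_rot: [0.132, 0.705, -0.678, -0.162]
contact_force: [0.7, -0.1, -4.0]
opening: 0.458
```

```bash
python3 -c "
from h import *
st();plan([.4587,-.4657,.1],-114.4,n=1);tiltfix()
im,d=ctrl.read_camera('wrist');cv2.imwrite('pics/w11.png',im)
"
```

```text
23.3 [ 0.4496 -0.453   0.1022] F [ 0.7 -0.1 -4. ] op 0.458 q [-0.95  0.39  1.74  0.    1.06  1.04]
at [ 0.4496 -0.453   0.1022] yaw -114.1 rot_y total/30 0.011 tilt 3.22 travel total [-0.045  0.004  0.027] per row [-0.0454  0.0043  0.0265]
tiltfix rot/30deg [ 0.0545 -0.      0.0925]
```

View pics/w11.png

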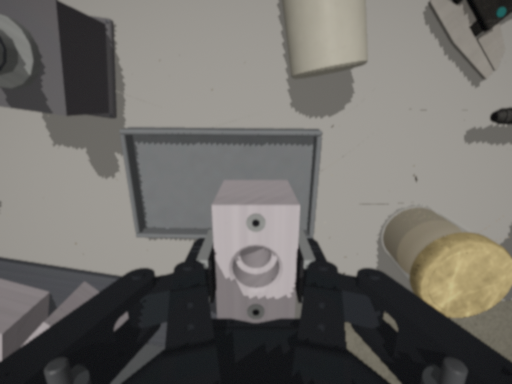

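Request:
arm_command --steps '[{"hand": 0.2,"travel": [-0.045,0,0.026],"rotation": [0.054,0.01,0.092]},{"hand": 0.2,"travel": [0,0,0],"rotation": [0,0,0]},{"hand": 0.2,"travel": [0,0,0],"rotation": [0,0,0]}]'

```text
time: 23.72
eef_pos: [0.4575, -0.4639, 0.0977]
tcp_rot: [0.145, 0.693, -0.69, -0.149]
contact_force: [-0.4, 0.2, -2.5]
opening: 0.456
```

```bash
python3 -c "
from h import *
st();plan([.4587,-.4657,.07],-114.4,n=1);tiltfix()
"
```

```text
23.73 [ 0.4575 -0.4639  0.0977] F [-0.4  0.2 -2.5] op 0.456 q [-0.95  0.4   1.74 -0.    1.01  1.04]
at [ 0.4575 -0.4639  0.0977] yaw -114.0 rot_y total/30 0.013 tilt 0.38 travel total [-0.007  0.092  0.004] per row [-0.0067  0.0923  0.0041]
tiltfix rot/30deg [ 0.0063 -0.      0.011 ]
```

Request:
arm_command --steps '[{"hand": 0.2,"travel": [-0.006,0.06,0.004],"rotation": [0.006,0.013,0.011]},{"hand": 0.2,"travel": [0,0.04,0],"rotation": [0,0,0]},{"hand": 0.2,"travel": [0,0,0],"rotation": [0,0,0]}]'

```text
time: 24.1
eef_pos: [0.4579, -0.4648, 0.0645]
tcp_rot: [0.149, 0.692, -0.69, -0.15]
contact_force: [0.6, -0.3, -2.8]
opening: 0.454
```

```bash
python3 -c "
from h import *
st();plan([.4587,-.4657,.051],-114.4,n=1);tiltfix()
"
```

```text
24.1 [ 0.4579 -0.4648  0.0645] F [ 0.6 -0.3 -2.8] op 0.454 q [-0.95  0.45  1.74  0.    0.95  1.05]
at [ 0.4579 -0.4648  0.0645] yaw -114.4 rot_y total/30 0.000 tilt 0.15 travel total [-0.004  0.045  0.002] per row [-0.0037  0.045   0.0018]
tiltfix rot/30deg [ 0.0028 -0.      0.0042]
```

Request:
arm_command --steps '[{"hand": 0.2,"travel": [-0.003,0.025,0.002],"rotation": [0.003,0,0.004]},{"hand": 0.2,"travel": [0,0.012,0],"rotation": [0,0,0]},{"hand": 0.2,"travel": [0,0.008,0],"rotation": [0,0,0]},{"hand": 0.2,"travel": [0,0.004,0],"rotation": [0,0,0]}]'

```text
time: 24.6
eef_pos: [0.4589, -0.4663, 0.051]
tcp_rot: [-0.149, -0.691, 0.691, 0.149]
contact_force: [-2.9, 3.4, 6.8]
opening: 0.458
```

```bash
python3 -c "
from h import *
st();plan([.4587,-.4657,.051],-114.4,n=1);tiltfix()
"
```

```text
24.6 [ 0.4589 -0.4663  0.051 ] F [-2.9  3.4  6.8] op 0.458 q [-0.95  0.47  1.74 -0.    0.93  1.05]
at [ 0.4589 -0.4663  0.051 ] yaw -114.4 rot_y total/30 0.001 tilt 0.02 travel total [ 0.001 -0.    -0.001] per row [ 0.0014 -0.0001 -0.0015]
tiltfix rot/30deg [-0.0004  0.      0.0004]
```

Request:
arm_command --steps '[{"hand": 0.65,"travel": [0,0,0],"rotation": [0,0,0]},{"hand": 0.65,"travel": [0,0,0],"rotation": [0,0,0]},{"hand": 0.65,"travel": [0,0,0],"rotation": [0,0,0]},{"hand": 0.65,"travel": [0,-0.08,0],"rotation": [0,0,0]},{"hand": 0.8,"travel": [0,-0.15,0],"rotation": [0,0,0]},{"hand": 0.9,"travel": [0,-0.15,0],"rotation": [0,0,0]},{"hand": 0.9,"travel": [0,-0.08,0],"rotation": [0,0,0]},{"hand": 0.9,"travel": [0,0,0],"rotation": [0,0,0]}]'

```text
time: 25.6
eef_pos: [0.4597, -0.4674, 0.194]
tcp_rot: [-0.151, -0.69, 0.693, 0.148]
contact_force: [0.2, -1.0, 1.3]
opening: 0.904
```

```bash
python3 -c "
from h import *
st();plan([.4511,-.1915,.2],-41.8,n=6);tiltfix()
blocks('top')
im,d=ctrl.read_camera('scene');cv2.imwrite('pics/s12.png',im);blocks('scene')
"
```

```text
25.6 [ 0.4597 -0.4674  0.194 ] F [ 0.2 -1.   1.3] op 0.904 q [-0.95  0.3   1.68 -0.    1.16  1.05]
at [ 0.4597 -0.4674  0.194 ] yaw -114.4 rot_y total/30 -2.419 tilt 0.37 travel total [ 0.405 -0.025 -0.826] per row [ 0.0676 -0.0042 -0.1376]
tiltfix rot/30deg [-0.0064  0.     -0.0105]
blk [175. 145.] 325 [ 448.7 -190.7] [71.9 40. ] ang 47.7 z 0.0579
blk [177. 170.] 364 [ 400.8 -260.8] [68.1 41.9] ang 20.7 z 0.0577
```

View pics/s12.png

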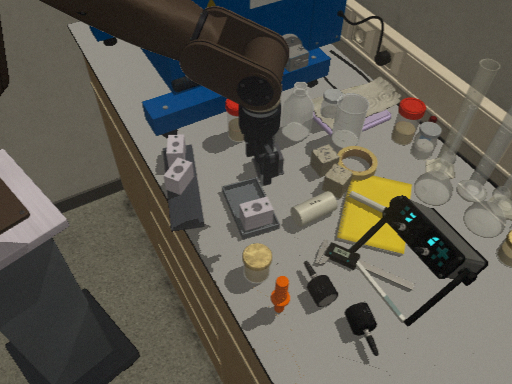

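Request:
arm_command --steps '[{"hand": 0.9,"travel": [0.068,-0.004,-0.138],"rotation": [-0.006,0,-0.01]},{"hand": 0.9,"travel": [0.068,-0.004,-0.138],"rotation": [0,0,0]},{"hand": 0.9,"travel": [0.068,-0.004,-0.138],"rotation": [0,0,0]},{"hand": 0.9,"travel": [0.068,-0.004,-0.138],"rotation": [0,0,0]},{"hand": 0.9,"travel": [0.068,-0.004,-0.138],"rotation": [0,0,0]},{"hand": 0.9,"travel": [0.06,-0.004,-0.13],"rotation": [0,0,0]},{"hand": 0.9,"travel": [0,-0.01,0],"rotation": [0,-0.3,0]},{"hand": 0.9,"travel": [0,-0.01,0],"rotation": [0,-0.34,0]},{"hand": 0.9,"travel": [0,-0.01,0],"rotation": [0,-0.34,0]},{"hand": 0.9,"travel": [0,-0.01,0],"rotation": [0,-0.34,0]},{"hand": 0.9,"travel": [0,-0.01,0],"rotation": [0,-0.34,0]},{"hand": 0.9,"travel": [0,-0.01,0],"rotation": [0,-0.34,0]},{"hand": 0.9,"travel": [0,-0.01,0],"rotation": [0,-0.34,0]},{"hand": 0.9,"travel": [0,0,0],"rotation": [0,0,0]}]'

```text
time: 27.5
eef_pos: [0.4384, -0.1747, 0.19]
tcp_rot: [-0.297, 0.665, -0.626, 0.278]
contact_force: [-0.5, 0.2, -0.2]
opening: 0.902
```

```bash
python3 -c "
from h import *
st();blocks(pic='w13.png');plan([.4511,-.1915,.15],-41.8,n=1);tiltfix()
"
```

```text
27.5 [ 0.4384 -0.1747  0.19  ] F [-0.5  0.2 -0.2] op 0.902 q [-0.6  -0.07  2.09  0.01  1.18  0.13]
blk [284. 194.] 2512 [ 450.2 -191.3] [66.6 40.1] ang 48.0 z 0.0583
blk [293. 271.] 1983 [ 402. -262.] [67.2 41.1] ang 21.2 z 0.0583
at [ 0.4382 -0.1746  0.1898] yaw -42.1 rot_y total/30 -0.009 tilt 3.54 travel total [0.013 0.128 0.078] per row [0.0129 0.1281 0.0777]
tiltfix rot/30deg [ 0.1178 -0.      0.0028]
```

Request:
arm_command --steps '[{"hand": 0.9,"travel": [0.013,0.06,0.074],"rotation": [0.118,-0.007,0.003]},{"hand": 0.9,"travel": [0,0.05,0],"rotation": [0,0,0]},{"hand": 0.9,"travel": [0,0,0],"rotation": [0,0,0]}]'

```text
time: 27.92
eef_pos: [0.4502, -0.1908, 0.1521]
tcp_rot: [-0.287, 0.648, -0.645, 0.286]
contact_force: [0.3, 0.2, -0.7]
opening: 0.899
```

```bash
python3 -c "
from h import *
st();plan([.4512,-.1914,.1],-41.8,n=1);tiltfix()
"
```

```text
27.93 [ 0.4502 -0.1908  0.1521] F [ 0.3  0.2 -0.7] op 0.899 q [-0.61 -0.01  2.11  0.    1.05  0.13]
at [ 0.4502 -0.1908  0.1521] yaw -42.2 rot_y total/30 -0.014 tilt 0.23 travel total [-0.001  0.174  0.005] per row [-0.0008  0.1736  0.0047]
tiltfix rot/30deg [ 0.0077 -0.      0.0003]
```

Request:
arm_command --steps '[{"hand": 0.9,"travel": [-0.001,0.08,0.005],"rotation": [0.008,-0.013,0]},{"hand": 0.9,"travel": [0,0.08,0],"rotation": [0,0,0]},{"hand": 0.9,"travel": [0,0.06,0],"rotation": [0,0,0]},{"hand": 0.9,"travel": [0,0,0],"rotation": [0,0,0]}]'

```text
time: 28.42
eef_pos: [0.4518, -0.1909, 0.086]
tcp_rot: [-0.288, 0.646, -0.646, 0.288]
contact_force: [0.4, 0.5, -0.6]
opening: 0.896
```

```bash
python3 -c "
from h import *
st();plan([.4512,-.1914,.055],-41.8,n=1);tiltfix()
"
```

```text
28.43 [ 0.4518 -0.1909  0.086 ] F [ 0.4  0.5 -0.6] op 0.896 q [-0.61  0.1   2.14  0.    0.9   0.13]
at [ 0.4518 -0.1909  0.086 ] yaw -42.0 rot_y total/30 -0.007 tilt 0.04 travel total [ 0.003  0.103 -0.   ] per row [ 0.0026  0.1032 -0.0005]
tiltfix rot/30deg [ 0.0011  0.     -0.0005]
```

Request:
arm_command --steps '[{"hand": 0.9,"travel": [0.002,0.06,0],"rotation": [0,-0.007,0]},{"hand": 0.9,"travel": [0,0.04,0],"rotation": [0,0,0]},{"hand": 0.9,"travel": [0,0,0],"rotation": [0,0,0]}]'

```text
time: 28.8
eef_pos: [0.4524, -0.1919, 0.0559]
tcp_rot: [0.288, -0.645, 0.646, -0.289]
contact_force: [0.0, 0.5, -0.3]
opening: 0.904
```

```bash
python3 -c "
from h import *
st();plan([.4512,-.1914,.055],-41.8,n=1);tiltfix()
"
```

```text
28.8 [ 0.4524 -0.1919  0.0559] F [ 0.   0.5 -0.3] op 0.904 q [-0.61  0.15  2.15  0.    0.84  0.12]
at [ 0.4524 -0.1919  0.0559] yaw -41.8 rot_y total/30 -0.000 tilt 0.12 travel total [ 0.002  0.003 -0.004] per row [ 0.0016  0.0029 -0.0041]
tiltfix rot/30deg [-0.0038  0.     -0.0013]
```

Request:
arm_command --steps '[{"hand": 0.9,"travel": [0,0.003,-0.003],"rotation": [-0.004,0,-0.001]},{"hand": 0.3,"travel": [0,0,0],"rotation": [0,0,0]},{"hand": 0.2,"travel": [0,0,0],"rotation": [0,0,0]},{"hand": 0.2,"travel": [0,0,0],"rotation": [0,0,0]},{"hand": 0.2,"travel": [0,0,0],"rotation": [0,0,0]},{"hand": 0.2,"travel": [0,0,0],"rotation": [0,0,0]},{"hand": 0.2,"travel": [0,0,0],"rotation": [0,0,0]}]' --grip_force 60

```text
time: 29.68
eef_pos: [0.4523, -0.1915, 0.0561]
tcp_rot: [0.288, -0.645, 0.646, -0.289]
contact_force: [-0.1, 0.4, 0.3]
opening: 0.456
```

```bash
python3 -c "
from h import *
st();plan([.4512,-.1914,.055],-41.8,n=1);tiltfix()
"
```

```text
29.68 [ 0.4523 -0.1915  0.0561] F [-0.1  0.4  0.3] op 0.456 q [-0.61  0.15  2.15  0.    0.84  0.12]
at [ 0.4523 -0.1915  0.0561] yaw -41.8 rot_y total/30 -0.001 tilt 0.07 travel total [ 0.002  0.004 -0.003] per row [ 0.0022  0.0036 -0.0029]
tiltfix rot/30deg [-0.0022  0.     -0.0008]
```

Request:
arm_command --steps '[{"hand": 0.2,"travel": [0,-0.06,0],"rotation": [0,0,0]},{"hand": 0.2,"travel": [0,-0.12,0],"rotation": [0,0,0]},{"hand": 0.2,"travel": [0,-0.12,0],"rotation": [0,0,0]},{"hand": 0.2,"travel": [0,-0.06,0],"rotation": [0,0,0]},{"hand": 0.2,"travel": [0,0,0],"rotation": [0,0,0]}]'

```text
time: 30.3
eef_pos: [0.4491, -0.1895, 0.1624]
tcp_rot: [-0.29, 0.648, -0.643, 0.287]
contact_force: [0.5, -0.1, -4.1]
opening: 0.455
```

```bash
python3 -c "
from h import *
st();plan([.4893,-.3983,.17],-114.4,n=5);tiltfix()
"
```

```text
30.3 [ 0.4491 -0.1895  0.1624] F [ 0.5 -0.1 -4.1] op 0.455 q [-0.61 -0.03  2.1   0.    1.07  0.12]
at [ 0.4491 -0.1895  0.1624] yaw -41.8 rot_y total/30 2.419 tilt 0.50 travel total [ 0.429 -0.03   0.564] per row [ 0.0859 -0.006   0.1128]
tiltfix rot/30deg [ 0.0167 -0.      0.0018]
```

Request:
arm_command --steps '[{"hand": 0.2,"travel": [0.086,-0.006,0.113],"rotation": [0.016,0,0.002]},{"hand": 0.2,"travel": [0.086,-0.006,0.113],"rotation": [0,0,0]},{"hand": 0.2,"travel": [0.086,-0.006,0.113],"rotation": [0,0,0]},{"hand": 0.2,"travel": [0.086,-0.006,0.113],"rotation": [0,0,0]},{"hand": 0.2,"travel": [0.08,-0.006,0.105],"rotation": [0,0,0]},{"hand": 0.2,"travel": [0,-0.015,0],"rotation": [0,0.3,0]},{"hand": 0.2,"travel": [0,-0.015,0],"rotation": [0,0.34,0]},{"hand": 0.2,"travel": [0,-0.015,0],"rotation": [0,0.34,0]},{"hand": 0.2,"travel": [0,-0.015,0],"rotation": [0,0.34,0]},{"hand": 0.2,"travel": [0,-0.015,0],"rotation": [0,0.34,0]},{"hand": 0.2,"travel": [0,-0.015,0],"rotation": [0,0.34,0]},{"hand": 0.2,"travel": [0,-0.015,0],"rotation": [0,0.34,0]},{"hand": 0.2,"travel": [0,0,0],"rotation": [0,0,0]}]'

```text
time: 31.92
eef_pos: [0.4796, -0.3927, 0.1681]
tcp_rot: [0.134, 0.701, -0.681, -0.163]
contact_force: [0.5, -0.9, -3.2]
opening: 0.456
```

```bash
python3 -c "
from h import *
st();plan([.4893,-.3983,.12],-114.4,n=1);tiltfix()
im,d=ctrl.read_camera('wrist');cv2.imwrite('pics/w14.png',im)
"
```

```text
31.93 [ 0.4796 -0.3927  0.1681] F [ 0.5 -0.9 -3.2] op 0.456 q [-0.85  0.27  1.76 -0.    1.16  1.15]
at [ 0.4796 -0.3927  0.1681] yaw -114.3 rot_y total/30 0.003 tilt 2.86 travel total [-0.044  0.158  0.007] per row [-0.0443  0.1583  0.0068]
tiltfix rot/30deg [ 0.0381 -0.      0.0872]
```

View pics/w14.png

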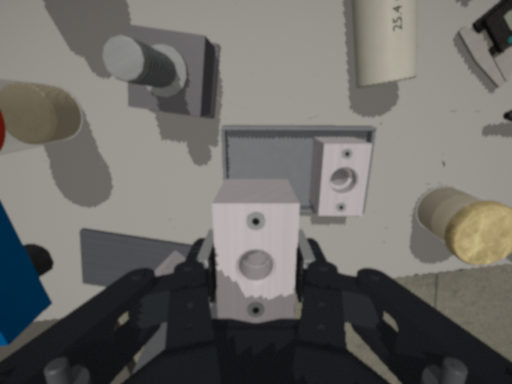

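Request:
arm_command --steps '[{"hand": 0.2,"travel": [-0.042,0.06,0.007],"rotation": [0.038,0.003,0.087]},{"hand": 0.2,"travel": [0,0.08,0],"rotation": [0,0,0]},{"hand": 0.2,"travel": [0,0,0],"rotation": [0,0,0]},{"hand": 0.2,"travel": [0,0,0],"rotation": [0,0,0]}]'

```text
time: 32.48
eef_pos: [0.4886, -0.398, 0.1208]
tcp_rot: [0.144, 0.693, -0.691, -0.147]
contact_force: [-0.4, -0.1, -2.9]
opening: 0.453
```

```bash
python3 -c "
from h import *
st();plan([.4893,-.3983,.07],-114.4,n=1);tiltfix()
"
```

```text
32.48 [ 0.4886 -0.398   0.1208] F [-0.4 -0.1 -2.9] op 0.453 q [-0.84  0.33  1.78 -0.    1.03  1.14]
at [ 0.4886 -0.398   0.1208] yaw -113.8 rot_y total/30 0.020 tilt 0.26 travel total [-0.003  0.169  0.   ] per row [-0.0031  0.1693  0.0004]
tiltfix rot/30deg [ 0.0034 -0.      0.0079]
```

Request:
arm_command --steps '[{"hand": 0.2,"travel": [-0.003,0.08,0],"rotation": [0.003,0.02,0.008]},{"hand": 0.2,"travel": [0,0.08,0],"rotation": [0,0,0]},{"hand": 0.2,"travel": [0,0.03,0],"rotation": [0,0,0]},{"hand": 0.2,"travel": [0,0,0],"rotation": [0,0,0]}]'

```text
time: 32.98
eef_pos: [0.4917, -0.4008, 0.0675]
tcp_rot: [-0.151, -0.69, 0.693, 0.146]
contact_force: [0.8, -0.2, -2.1]
opening: 0.453
```

```bash
python3 -c "
from h import *
st();plan([.4893,-.3983,.0521],-114.4,n=1);tiltfix()
"
```

```text
32.98 [ 0.4917 -0.4008  0.0675] F [ 0.8 -0.2 -2.1] op 0.453 q [-0.84  0.41  1.8   0.    0.93  1.15]
at [ 0.4917 -0.4008  0.0675] yaw -114.2 rot_y total/30 0.005 tilt 0.47 travel total [ 0.011  0.051 -0.005] per row [ 0.0109  0.0514 -0.0045]
tiltfix rot/30deg [-0.006   0.     -0.0144]
```

Request:
arm_command --steps '[{"hand": 0.2,"travel": [0.01,0.02,-0.005],"rotation": [-0.006,0.005,-0.014]},{"hand": 0.2,"travel": [0,0.012,0],"rotation": [0,0,0]},{"hand": 0.2,"travel": [0,0.012,0],"rotation": [0,0,0]},{"hand": 0.2,"travel": [0,0.004,0],"rotation": [0,0,0]}]'

```text
time: 33.48
eef_pos: [0.4908, -0.3995, 0.0555]
tcp_rot: [-0.151, -0.69, 0.692, 0.148]
contact_force: [0.1, 0.3, -2.8]
opening: 0.457
```

```bash
python3 -c "
from h import *
st();plan([.4893,-.3983,.0521],-114.4,n=1);tiltfix()
"
```

```text
33.48 [ 0.4908 -0.3995  0.0555] F [ 0.1  0.3 -2.8] op 0.457 q [-0.84  0.42  1.8   0.    0.91  1.15]
at [ 0.4908 -0.3995  0.0555] yaw -114.4 rot_y total/30 0.001 tilt 0.28 travel total [ 0.006  0.011 -0.002] per row [ 0.0063  0.0114 -0.0017]
tiltfix rot/30deg [-0.0036  0.     -0.0086]
```

Request:
arm_command --steps '[{"hand": 0.2,"travel": [0.004,0.008,-0.001],"rotation": [-0.003,0,-0.008]},{"hand": 0.2,"travel": [0,0.009,0],"rotation": [0,0,0]},{"hand": 0.2,"travel": [0,0.006,0],"rotation": [0,0,0]}]'

```text
time: 33.85
eef_pos: [0.49, -0.399, 0.0521]
tcp_rot: [0.148, 0.692, -0.691, -0.15]
contact_force: [-4.1, 3.5, 7.5]
opening: 0.458
```

```bash
python3 -c "
from h import *
st();plan([.4893,-.3983,.0521],-114.4,n=1);tiltfix()
"
```

```text
33.85 [ 0.49   -0.399   0.0521] F [-4.1  3.5  7.5] op 0.458 q [-0.84  0.43  1.8  -0.    0.91  1.15]
at [ 0.49   -0.399   0.0521] yaw -114.3 rot_y total/30 0.002 tilt 0.13 travel total [ 0.003 -0.    -0.001] per row [ 0.0032 -0.0001 -0.0012]
tiltfix rot/30deg [ 0.001  -0.      0.0044]
```

Block is on the floor. Release and retreat.

Request:
arm_command --steps '[{"hand": 0.62,"travel": [0,0,0],"rotation": [0,0,0]},{"hand": 0.62,"travel": [0,0,0],"rotation": [0,0,0]},{"hand": 0.62,"travel": [0,0,0],"rotation": [0,0,0]},{"hand": 0.62,"travel": [0,-0.08,0],"rotation": [0,0,0]},{"hand": 0.62,"travel": [0,-0.15,0],"rotation": [0,0,0]},{"hand": 0.62,"travel": [0,-0.2,0],"rotation": [0,0,0]},{"hand": 0.62,"travel": [0,-0.2,0],"rotation": [0,0,0]},{"hand": 0.62,"travel": [0.15,0,-0.08],"rotation": [0,0,0]},{"hand": 0.62,"travel": [0,0,0],"rotation": [0,0,0]},{"hand": 0.62,"travel": [0,0,0],"rotation": [0,0,0]},{"hand": 0.62,"travel": [0,0,0],"rotation": [0,0,0]}]'

```text
time: 35.22
eef_pos: [0.4593, -0.3593, 0.2472]
tcp_rot: [-0.15, -0.691, 0.692, 0.149]
contact_force: [-0.5, -0.9, 0.2]
opening: 0.623
```

```bash
python3 - <<'E'
from h import *
st();T=tool()
for n in ['wrist','top','scene']:
    T=tool();im,d=ctrl.read_camera(n);cv2.imwrite(f'pics/{n}_end.png',im)
    W=cloud(n,d,T)
    m=((W[...,2]>.047)&(W[...,2]<.064)&(W[...,0]<.56)&(W[...,0]>.28)&(W[...,1]>-.53)&(W[...,1]<-.12)).astype(np.uint8)
    k,l,s,c=cv2.connectedComponentsWithStats(m)
    for i in range(1,k):
        if s[i,4]<150: continue
        Q=W[l==i]; r=cv2.minAreaRect((Q[:,:2]*1000).astype(np.float32))
        a=65.64*np.pi/180; dd=np.array(r[0])-[474,-432]; print(n,np.round(r[0],1),np.round(r[1],1),round(r[2],1),'z',np.round(np.percentile(Q[:,2],[5,50,95]),4),'tray xy',np.round([dd@[np.sin(a),-np.cos(a)],dd@[np.cos(a),np.sin(a)]],1))
    m=(W[...,2]>.105)&(W[...,2]<.13)&(np.hypot(W[...,0]-.6,W[...,1]+.3655)<.04);Q=W[m]
    if len(Q)>10: print('gauge',cv2.minEnclosingCircle((Q[:,:2]*1000).astype(np.float32)),np.percentile(Q[:,2],95))
E
```

```text
35.23 [ 0.4593 -0.3593  0.2472] F [-0.5 -0.9  0.2] op 0.623 q [-0.84  0.09  1.82 -0.    1.23  1.16]
wrist [ 489.  -400.4] [39.7 65.8] 65.7 z [0.0531 0.0544 0.0556] tray xy [ 0.6 35. ]
wrist [ 457.7 -467. ] [40.7 66. ] 65.8 z [0.052  0.0543 0.0556] tray xy [ -0.4 -38.6]
wrist [ 515.  -131.8] [ 3.5 92.9] 75.1 z [0.048  0.0557 0.0632] tray xy [-86.5 290.4]
wrist [ 429.5 -253.3] [18.1 42.8] 2.0 z [0.048  0.0581 0.0595] tray xy [-114.2  144.4]
wrist [ 391.  -266.1] [43.8 40.7] 20.2 z [0.0497 0.0581 0.0593] tray xy [-144.1  116.9]
gauge ((599.9161987304688, -366.87579345703125), 12.285433769226074) 0.12149127440914252
top [ 458.6 -465.4] [39.8 66. ] 65.7 z [0.0506 0.0531 0.056 ] tray xy [ -0.3 -36.8]
gauge ((604.1128540039062, -369.2615966796875), 10.653319358825684) 0.12177454962704623
scene [ 514.7 -129.7] [ 9.2 94.6] 74.2 z [0.048  0.056  0.0632] tray xy [-87.6 292.1]
scene [ 400.4 -260.7] [69.4 43.5] 22.2 z [0.0489 0.0572 0.0604] tray xy [-137.7  125.7]
scene [ 488.2 -399.3] [43.3 66.2] 64.9 z [0.0485 0.0536 0.0563] tray xy [-0.5 35.7]
scene [ 457.1 -466.3] [44.5 67. ] 64.7 z [0.0484 0.0536 0.0567] tray xy [ -1.3 -38.2]
gauge ((598.6045532226562, -366.6574401855469), 13.089098930358887) 0.1221494409161612
```

View pics/scene_end.png

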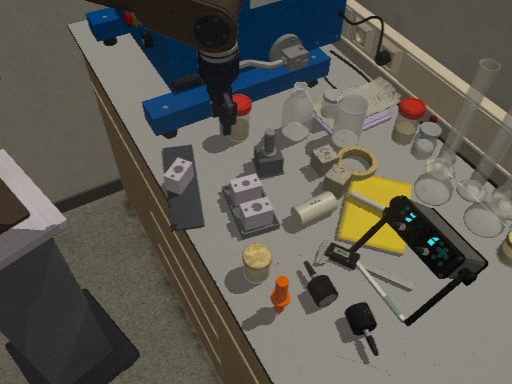

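View pics/wrist_end.png

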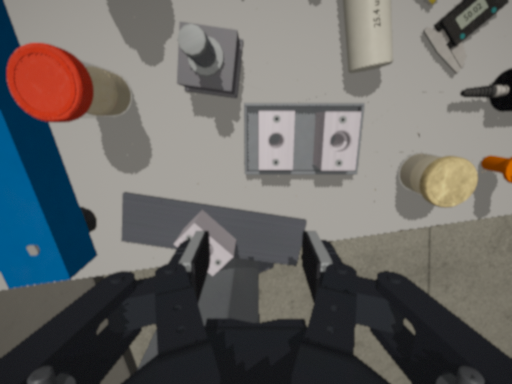

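The final pictures show both rejects flat on the tray floor (wrist image 276,140 and 340,140), with their tops at 54 mm. The gauge is seated in its stand (195,45), with its top at about 121 mm. The passing block is on the plate, and nothing touches the robot.

```bash
python3 -c "
from plant import ctrl
print(ctrl.sign_off())"
```

```text
the job is handed in; nothing more can be done
None
```

I tried the gauge in all three blocks before moving any of them. The two it would not enter are now in the tray, the one it passes is still on the plate, and the gauge is back in its stand. I handed the job in at about 35 s, and sign-off gave no verdict.

| Block | What the gauge did | Result |
|---|---|---|
| Left | Stopped at the mouth, about 2 mm in, under 13–20 N | Reject |
| Middle | Went fully home, collar on the block's top | Pass, left standing on the plate |
| Right | Stopped about 16 mm in, some 30 mm short, under 12–18 N | Reject |

**Final checks**
- **Tray:** Both rejects stand flat on the floor with their tops level at 54 mm. They sit at about y = +35 and −38 mm.
- **Stand:** The gauge is seated, with its top at about 121 mm against a nominal 120 mm.
- **Bystanders:** The jar, pot and white bar look untouched in the pictures. I did not measure them again.
- **Robot:** It is clear of everything.
- **Disagreements:** The cameras differed by 1–2 mm on block positions. The top camera, partly blocked by the arm, put the gauge about 5 mm off in its last view. I went by the wrist camera there (about 1 mm off), because it agrees with where the gauge seated.

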